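Refit the heating block on the thermal shaker

ROBOT

A 6-joint arm with a two-finger parallel gripper is mounted at the origin on a cart in front of the work surface, level with it; the furniture and walls round the work are solid. World frame = base frame: x ahead of the robot, y to its left, z up, the work surface at z = 0. Lengths are in m, angles in rad, forces in N, time in s.
With the tool pointing down it reaches from about 0.3 to 0.775 m from the base axis. Payload 14.6 kg.
Tool frame: the origin (TCP) lies on the centre line of the jaws, within the pads' length; the fingertips stand 11 mm ahead of it and the grasp point (between the pads) lies 8 mm behind it; y points along the fingers, x is the direction in which the jaws open and shut, and the axes are right-handed (so a half turn about y gives the same grasp; the last joint's range is limited). The gripper opens to 94 mm and grips with 3 to 60 N. Pads are 16 mm wide; open, the fingers measure 119 mm over their backs; the gripper's body (75 mm by 177 mm) begins 78 mm behind the grasp point.
Start: joints at [-1.183, 0.3, 1.521, -0, 1.321, -0.067], TCP at [0.242, -0.494, 0.18] pointing down, gripper open.
Joint ranges: [-3.03, 3.03], [-0.79, 2.21], [0.23, 2.52], [-1.04, 4.18], [0, 3.07], [-2.55, 2.55]. Speed limits (rad/s): [2.22, 2.22, 2.57, 3.14, 3.14, 3.14].

INTERFACE

Orientations are given as [roll, pitch, yaw] about the fixed x, y, z axes, in that order (R = Rz(yaw) Ry(pitch) Rx(roll)).
In Python, from station import ctrl, imaging gives the robot as it stands. The module is installed in compiled form; this text tells all that it offers.
- The arm moves only by the tool apply_moves, never from a script. Its argument "deltas" is a list of rows, each an object with "dp": the shift along the tool's x, y, z in m, a list of three; "roll": the turn about the tool's y in rad; "grip": the closure, from -1 (fully open) to 1 (shut). In form: [{"dp": [tx, ty, tz], "roll": roll, "grip": grip}, ...]. A call has 1 to 10 rows; each row shifts and turns the commanded pose from where the row before left it, along the tool's axes as they then stand; what a row does not reach is not made up. A row lasts 1/8 s, in which the tool goes at most 62.5 mm and 10.7 degrees, less where a joint would pass 70% of its speed; a pose out of reach is approached as far as the arm can. A call with a gripper value outside its range is refused whole. The fingers move at their own pace and stop on an object; "newtons" is the grip in N (left out, the last holds). Time passes only in rows, so rows that do not move let the fingers close. It gives the time, the measured TCP pose, the force and the opening at its end, in the units of the state.
- ctrl.get_obs(): the state, without advancing time (a new reading comes with each control period).
- imaging.camera(name): name is "scene" or "top" or "wrist"; returns the picture (400x640x3 uint8, blue, green, red); there is no depth.
- imaging.camera_info(name): a dict with "K" (3x3 intrinsics, pixels), "world_from_camera" (4x4, takes a point from camera to world coordinates). Camera axes: x right, y down, z forward; pixel columns grow to the right and rows downward; lengths in m; the calibration is good to about 2 mm. A picture is of the moment at which its call begins: read the wrist's pose just before it. camera_info takes no time and is no camera call; for the wrist camera it gives the pose at the moment of the call.
- ctrl.hand_in(): hands the job in, once; it reports no verdict.
The state is a dict: "time_s": time; "qpos": joint angles; "joint_vel": joint speeds; "tau": joint torques, N m; "ee_pos": TCP position; "eef_rot": TCP orientation; "force": force on the tool from outside, world axes, zero at the start; "moment": the same for the moment, N m; "grip_width": finger opening in m.
Only numpy, scipy, OpenCV 4.12 (cv2) and the standard library are available. Lean on these libraries where they do the work, as an engineer would, in place of code of your own. Each camera call takes 0.05 s, during which the arm holds its last target. There are 200 camera calls.

TASK

The shaker's aluminium heating block was taken out for cleaning and lies on its back: stand it upright on the bench and let go of it, then lift it by its blue handle and lower it gently, not dropping it, into the well of the thermal shaker with its grooved side towards the control panel. The carrier plate down in the well has parked a few millimetres off its mid position, so feel for its two dowel pins until the block slips over them, then press it fully home until the sprung brass latch snaps into the groove, and let go. Leave the two vials, the small beaker and the tip rack where they stand.

Things in the scene. Friction and masses are not known exactly. Their poses are not given: they have to be found in the camera images.
- block_mid (a point): Middle of the bare aluminium heating block's body, 23 mm above its underside. Body: 52 mm along its x, 66 along its y, 46 along its z axis (z points from the underside to tube wells and handle); 0.28 to 0.48 kg. It starts lying on its back: +x face on the bench, grooved -x face up, its z axis level, pointing to the robot's right. It can be gripped across its 66 mm ends.
- block_handle (a point): Middle of the crown of the block's blue bail handle, 77.5 mm above the underside; block's axes. The crown is a level bar 28 mm long along y, 12 mm wide along x (pinch it here), 9 mm thick, its top 36 mm above the block's top face; legs of the same 12 mm width slope from its ends down to the ends of the block's top.
- block_base (a point): Middle of the block's flat underside; same axes as the block. Two round holes, 10.5 mm wide and 28 mm deep, open in the underside 10 mm from its middle towards -x and 22 mm to either side along y.
- block_groove (a point): Middle of the mouth of the latch groove in the block's -x face: 24 mm long along y, 6 mm deep, from 6 to 19 mm above the underside. This face looks to the control panel when the block is fitted.
- seat (a point): Mid position, in the shaker's well, of the carrier plate's top, where the middle of the block's underside comes to rest, 50 mm above the bench. x points away from the control panel, z up; the fitted block has the same axes. The plate, with its dowels and latch, stands still and is not turned, but has parked up to 4 mm from this point along x and along y; where is not reported.
- dowel_tops (a point): Midway between the tops of the two upright steel dowels if the carrier plate stood at its mid position: 10 mm towards the panel (-x) from the seat and 24 mm above it; the dowels stand 22 mm to either side along y. The true place is off by as much as the plate is. Dowels 8 mm thick, tops bevelled 0.75 mm; they enter the block's holes with 1.25 mm to spare all round.
- shaker: White thermal shaker, fixed; origin on the bench under the seat, x away from the control panel. Housing from 132 mm before (-x, sloping panel) to 60 mm behind the origin, 86 mm to either side; flat top 100 mm above the bench with an open well from x = -60 to +35, y = -42 to +42 mm, 57 mm deep. The fitted block's top lies 4 mm below the housing's top, so only its handle can be held.
- latch (a joint): Sprung brass latch bolt on the panel side of the carrier plate: 0 m when out, grows as it is pushed back (to 0.008). Its nose, sloped on top, reaches 4 mm under the coming block, which meets it some 14 to 18 mm above the seat, when already on the dowels; pushing past takes 6 to 15 N beyond the block's weight and holds it back 2 to 4 mm until, with the block fully home, it snaps out into the groove.
- vial_a: Small clear vial with a white cap, 27 mm wide, 55 mm tall, origin in the middle of its underside; leave it alone.
- vial_c: Small amber vial with a black cap, 27 mm wide, 55 mm tall, origin in the middle of its underside; leave it alone.
- beaker_100: Small empty glass beaker, 56 mm wide, 70 mm tall, origin in the middle of its underside; leave it alone.
- tip_rack: Light blue pipette tip rack, 62 x 92 x 50 mm, origin in the middle of its underside; leave it alone.

How it is judged:
By the outcome, as a careful person would: the job done as asked, in the order asked, and still so for the second after the job is handed in, with the robot touching nothing.
It also fails if it takes over 72 s, if anything falls off the work surface, if the arm or the gripper's body presses on something with over 40 N, if the wrist force passes 120 N, or if a joint passes its speed limit or range.

## Working session

There is one attempt and no reset: what is moved stays moved. The work goes in short steps, Python scripts to look and compute and a tool call to move; the robot and the scene stay as the last step left them, time stands still between calls to the robot, and variables do not carry over. Pictures are saved under pics/ and viewed, about 8 in all and at most 12, crops included, and the job is handed in when it is done.

Besides the shell and the picture viewer there is one more tool, called after "Emit:" as name([rows], argument=value, ...), one row to a line, values as JSON. apply_moves: Moves the arm, as the interface text tells. Its arguments: {"type":"object","properties":{"deltas":{"type":"array"},"newtons":{"type":"number"}},"required":["deltas"]}

```bash
mkdir -p pics
python3 - <<'E'
from station import ctrl, imaging
import cv2,numpy as np
np.set_printoptions(precision=4,suppress=True)
o=ctrl.get_obs()
for k,v in o.items(): print(k,np.round(v,4))
for n in ["scene","top","wrist"]:
    i=imaging.camera_info(n); print(n,i["K"],i["world_from_camera"])
    im=imaging.camera(n); cv2.imwrite(f"pics/{n}0.png",im)
E
```

```text
time_s 0.0
qpos [-1.1826  0.3004  1.5216  0.      1.3207 -0.0666]
joint_vel [ 0.0004 -0.0005  0.0006 -0.     -0.0011 -0.0004]
tau [  0.0022 -53.1791 -35.2733   0.0709   0.0244  -0.0001]
ee_pos [ 0.2415 -0.4938  0.1794]
eef_rot [-1.5707  0.0011 -1.116 ]
force [ 0.1362 -0.5965 -0.5073]
moment [-0.0317  0.0006 -0.0462]
grip_width 0.0938
scene [[387.133    0.     319.1122]
 [  0.     387.133  199.6482]
 [  0.       0.       1.    ]] [[-0.8    -0.4631  0.3815  0.0962]
 [-0.6     0.6162 -0.5101  0.5688]
 [ 0.0011 -0.637  -0.7709  0.9862]
 [ 0.      0.      0.      1.    ]]
top [[467.4862   0.     316.1122]
 [  0.     467.4862 196.403 ]
 [  0.       0.       1.    ]] [[-0.2328 -0.9348  0.2683  0.0915]
 [-0.9725  0.2239 -0.0637  0.0971]
 [-0.0005 -0.2757 -0.9612  1.6489]
 [ 0.      0.      0.      1.    ]]
wrist [[287.5374   0.     318.0219]
 [  0.     287.5374 197.5694]
 [  0.       0.       1.    ]] [[ 0.438  -0.8734 -0.213   0.3034]
 [-0.899  -0.4258 -0.1028 -0.4642]
 [-0.0009  0.2365 -0.9716  0.3847]
 [ 0.      0.      0.      1.    ]]
```

View pics/top0.png

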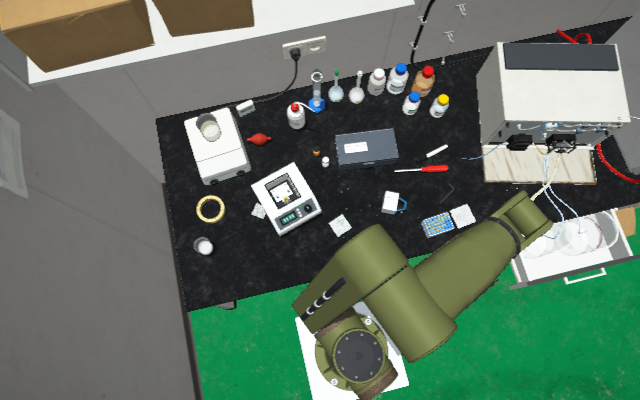

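View pics/scene0.png

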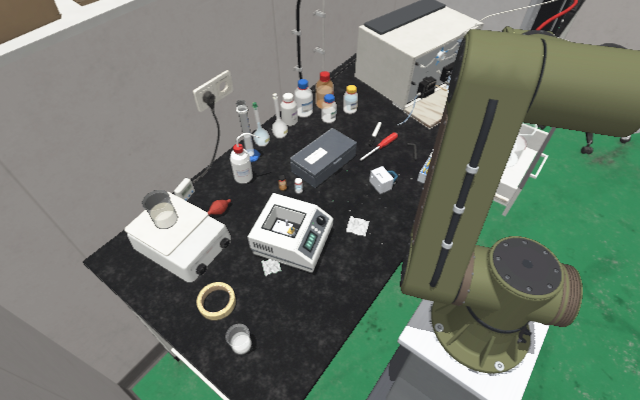

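```bash
cat > h.py <<'E'
import numpy as np, cv2
from station import ctrl, imaging
np.set_printoptions(precision=4,suppress=True)
def ray(info,px):
    K=np.array(info["K"]);T=np.array(info["world_from_camera"])
    d=np.c_[np.atleast_2d(px).astype(float),np.ones(len(np.atleast_2d(px)))]@np.linalg.inv(K).T@T[:3,:3].T
    return T[:3,3],d
def onplane(info,px,z):
    o,d=ray(info,px); return o+d*((z-o[2])/d[:,2])[:,None]
def proj(info,P):
    K=np.array(info["K"]);T=np.linalg.inv(np.array(info["world_from_camera"]))
    c=np.atleast_2d(P)@T[:3,:3].T+T[:3,3]; p=c@K.T; return p[:,:2]/p[:,2:]
def two(i1,p1,i2,p2):
    o1,d1=ray(i1,p1);o2,d2=ray(i2,p2);d1=d1[0];d2=d2[0]
    s=np.linalg.lstsq(np.c_[d1,-d2],o2-o1,rcond=None)[0]
    a=o1+s[0]*d1;b=o2+s[1]*d2; return (a+b)/2,np.linalg.norm(a-b)
E
python3 - <<'E'
from h import *
t=imaging.camera_info("top")
for n,p,z in [("block",(390,202),.05),("handle",(403,205),.026),("rack",(437,224),.05),("well",(283,192),.1),("panel",(296,217),.07),("vialw",(325,161),.05),("viala",(316,153),.05),("beaker?",(204,246),.05)]:
    print(n,onplane(t,p,z))
im=cv2.imread("pics/top0.png")[140:250,235:465]; cv2.imwrite("pics/c1.png",cv2.resize(im,None,fx=3.4,fy=3.4,interpolation=cv2.INTER_CUBIC))
E
```

```text
block [[ 0.4566 -0.2589  0.05  ]]
handle [[ 0.4405 -0.3066  0.026 ]]
rack [[ 0.3416 -0.3968  0.05  ]]
well [[0.5658 0.102  0.1   ]]
panel [[0.4761 0.0776 0.07  ]]
vialw [[ 0.6605 -0.0716  0.05  ]]
viala [[ 0.6983 -0.047   0.05  ]]
beaker? [[0.4546 0.4091 0.05  ]]
```

View pics/c1.png

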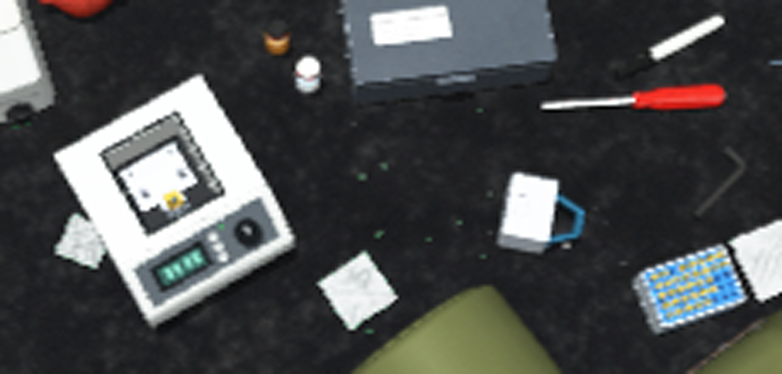

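Emit:
apply_moves([
  {"dp":[-0.006,0,0.027],"roll":0,"grip":-1},
  {"dp":[-0.006,0,0.027],"roll":0,"grip":-1},
  {"dp":[-0.006,0,0.027],"roll":0,"grip":-1},
  {"dp":[-0.006,0,0.027],"roll":0,"grip":-1},
  {"dp":[-0.006,0,0.027],"roll":0,"grip":-1},
  {"dp":[-0.006,0,0.027],"roll":0,"grip":-1},
  {"dp":[-0.006,0,0.027],"roll":0,"grip":-1},
  {"dp":[-0.006,0,0.027],"roll":0,"grip":-1},
  {"dp":[-0.006,0,0.027],"roll":0,"grip":-1},
  {"dp":[-0.006,0,0.029],"roll":0,"grip":-1},
])

```text
time_s: 1.4
ee_pos: [0.4601, -0.32, 0.1797]
eef_rot: [-1.571, 0.0, -1.116]
force: [0.3, -0.2, 0.0]
grip_width: 0.0938
```

Emit:
apply_moves([
  {"dp":[0,0,0],"roll":-0.16,"grip":-1},
  {"dp":[0,0,0],"roll":-0.16,"grip":-1},
  {"dp":[0,0,0],"roll":-0.16,"grip":-1},
  {"dp":[0,0,0],"roll":-0.16,"grip":-1},
  {"dp":[0,0,0],"roll":-0.16,"grip":-1},
  {"dp":[0,0,0],"roll":-0.16,"grip":-1},
  {"dp":[0,0,0],"roll":-0.15,"grip":-1},
  {"dp":[0,0,0],"roll":0,"grip":-1},
])

```text
time_s: 2.4
ee_pos: [0.4595, -0.3206, 0.1797]
eef_rot: [-1.57, 0.0, -0.007]
force: [-0.2, 0.4, 0.4]
grip_width: 0.0939
```

Run:
```python
from h import *
i=imaging.camera_info("wrist"); im=imaging.camera("wrist"); cv2.imwrite("pics/w1.png",im)
np.save("w1.npy",i["world_from_camera"])
o=ctrl.get_obs(); print(o["ee_pos"],o["eef_rot"],o["time_s"]); print(i["world_from_camera"])
```

```text
[ 0.4595 -0.3206  0.1798] [-1.5706  0.0002 -0.0093] 2.45
[[ 1.     -0.008  -0.0025  0.4606]
 [-0.0083 -0.9717 -0.2362 -0.2526]
 [-0.0006  0.2362 -0.9717  0.3849]
 [ 0.      0.      0.      1.    ]]
```

View pics/w1.png

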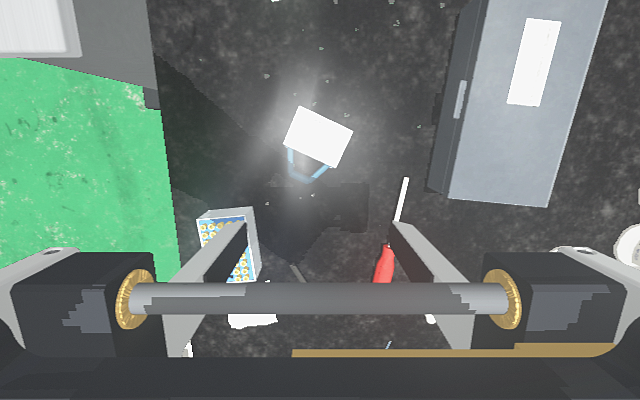

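Run:
```python
from h import *
im=cv2.imread("pics/w1.png"); i=dict(imaging.camera_info("wrist")); i["world_from_camera"]=np.load("w1.npy")
g=im.min(2)
for th in(150,180,200,220,240):
    m=(g>th).astype(np.uint8); m[:85]=0;m[190:]=0;m[:,:260]=0;m[:,380:]=0
    c=max(cv2.findContours(m,0,2)[0],key=cv2.contourArea)
    w=onplane(i,c[:,0,:],.052)[:,:2]
    print(th,cv2.contourArea(c),cv2.minAreaRect((w*1000).astype(np.float32)))
h=cv2.cvtColor(im,cv2.COLOR_BGR2HSV); m=((h[...,0]>90)&(h[...,0]<110)&(h[...,1]>70)&(h[...,2]>90)).astype(np.uint8); m[:140]=0;m[190:]=0;m[:,:270]=0;m[:,340:]=0
w=onplane(i,np.argwhere(m)[:,::-1],.032); print(w.mean(0),w.min(0),w.max(0))
m8=cv2.resize(im[90:190,260:370],None,fx=6,fy=6,interpolation=cv2.INTER_CUBIC); cv2.imwrite("pics/c2.png",m8)
```

```text
150 4404.5 ((446.31939697265625, -266.31072998046875), (89.0447006225586, 92.6319580078125), 45.38594055175781)
180 2688.0 ((455.9644775390625, -270.7200012207031), (63.912837982177734, 67.88603973388672), 64.56495666503906)
200 2426.5 ((457.6007995605469, -267.4105529785156), (56.474185943603516, 67.17586517333984), 64.83553314208984)
220 2404.5 ((459.31884765625, -263.7644348144531), (48.42230224609375, 67.17559814453125), 64.84751892089844)
240 2391.0 ((459.37725830078125, -263.60443115234375), (48.00042724609375, 67.06561279296875), 64.5813980102539)
[ 0.4641 -0.305   0.032 ] [ 0.4562 -0.3121  0.032 ] [ 0.4735 -0.2973  0.032 ]
```

View pics/c2.png

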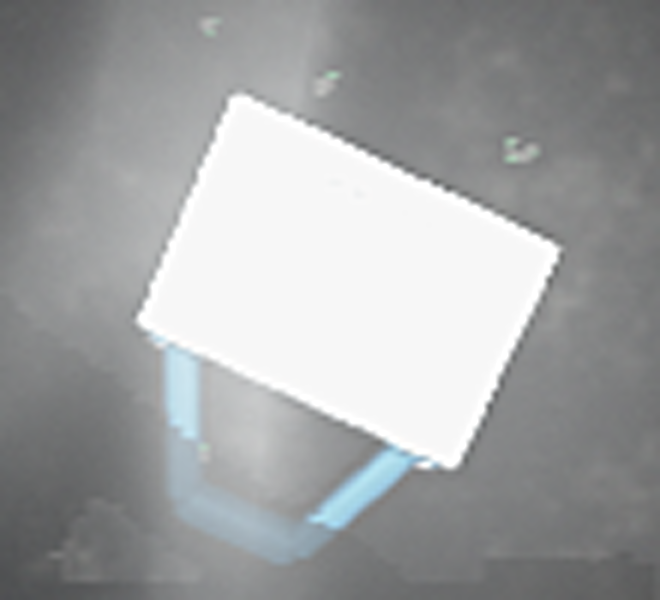

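Emit:
apply_moves([
  {"dp":[-0.003,0,0.0225],"roll":0,"grip":-1},
  {"dp":[-0.003,0,0.0225],"roll":0,"grip":-1},
  {"dp":[0,0,0],"roll":0.144,"grip":-1},
  {"dp":[0,0,0],"roll":0.144,"grip":-1},
  {"dp":[0,0,0],"roll":0.144,"grip":-1},
  {"dp":[0,0.02,0],"roll":0,"grip":-1},
  {"dp":[0,0.03,0],"roll":0,"grip":-1},
  {"dp":[0,0.03,0],"roll":0,"grip":-1},
  {"dp":[0,0,0],"roll":0,"grip":-1},
])

```text
time_s: 3.58
ee_pos: [0.453, -0.275, 0.0984]
eef_rot: [-1.57, 0.004, -0.441]
force: [-0.4, -0.5, 0.7]
grip_width: 0.094
```

Run:
```python
from h import *
i=imaging.camera_info("wrist"); im=imaging.camera("wrist"); cv2.imwrite("pics/w2.png",im)
o=ctrl.get_obs(); print(o["ee_pos"],o["eef_rot"])
g=im.min(2)
c=None
for th in(200,225,245):
    m=(g>th).astype(np.uint8); m[250:]=0
    n,l,s,ce=cv2.connectedComponentsWithStats(m)
    p=proj(i,[[.4593,-.264,.052]])[0]; k=l[int(p[1]),int(p[0])]
    if k==0: print("miss",p);continue
    c=max(cv2.findContours((l==k).astype(np.uint8),0,2)[0],key=cv2.contourArea)
    w=onplane(i,c[:,0,:],.052)[:,:2]; print(th,p,cv2.minAreaRect((w*1000).astype(np.float32)))
```

```text
[ 0.4537 -0.2756  0.1   ] [-1.5706  0.0011 -0.4402]
200 [318.8713 191.5338] ((460.858642578125, -260.3018798828125), (50.07425308227539, 67.1225357055664), 64.68840026855469)
225 [318.8713 191.5338] ((460.9465637207031, -260.3430480957031), (50.073570251464844, 66.9283218383789), 64.6883773803711)
miss [318.8713 191.5338]
```

Emit:
apply_moves([
  {"dp":[0,0.02,0],"roll":0,"grip":-1},
  {"dp":[0,0.02,0],"roll":0,"grip":-1},
  {"dp":[0,0.02,0],"roll":0,"grip":-1},
  {"dp":[0,0.014,0],"roll":0,"grip":-1},
  {"dp":[0,0.006,0],"roll":0,"grip":-1},
  {"dp":[0,0,0],"roll":0,"grip":1},
  {"dp":[0,0,0],"roll":0,"grip":1},
  {"dp":[0,0,0],"roll":0,"grip":1},
  {"dp":[0,0,0],"roll":0,"grip":1},
], newtons=14)

```text
time_s: 4.75
ee_pos: [0.454, -0.2758, 0.0204]
eef_rot: [-1.571, -0.0, -0.438]
force: [-1.4, 0.3, 4.7]
grip_width: 0.0663
```

Emit:
apply_moves([
  {"dp":[0,-0.005,0],"roll":0,"grip":1},
  {"dp":[0,-0.01,0],"roll":0,"grip":1},
  {"dp":[0,-0.01,0],"roll":0,"grip":1},
  {"dp":[0,-0.01,0],"roll":0,"grip":1},
  {"dp":[0,-0.01,0],"roll":0,"grip":1},
  {"dp":[0,0,0],"roll":0,"grip":1},
  {"dp":[0,0,0],"roll":0,"grip":1},
])

```text
time_s: 5.62
ee_pos: [0.4537, -0.2755, 0.0647]
eef_rot: [-1.571, 0.0, -0.438]
force: [-0.5, 0.1, -4.2]
grip_width: 0.0657
```

Run:
```python
from h import *
o=ctrl.get_obs(); print(o["ee_pos"],o["force"],o["moment"],o["grip_width"])
a=imaging.camera("wrist"); b=imaging.camera("scene")
p=proj(imaging.camera_info("scene"),[o["ee_pos"]])[0].astype(int);print(p)
b=b[p[1]-45:p[1]+45,p[0]-60:p[0]+60]
b=cv2.resize(b,(480,360),interpolation=cv2.INTER_CUBIC)
cv2.imwrite("pics/m1.png",np.vstack([cv2.resize(a[60:300,100:540],(480,240)),b]))
```

```text
[ 0.4537 -0.2755  0.0647] [-0.5189  0.1398 -4.1527] [-0.0962  0.0128  0.0398] 0.06573192134438141
[385 169]
```

View pics/m1.png

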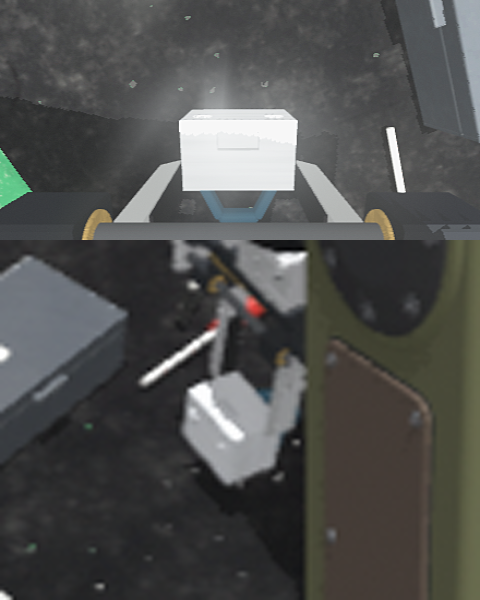

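Emit:
apply_moves([
  {"dp":[0,0.01,0],"roll":0,"grip":1},
  {"dp":[0,0.01,0],"roll":0,"grip":1},
  {"dp":[0,0,0],"roll":0,"grip":1},
  {"dp":[0,0,0],"roll":0,"grip":1},
], newtons=9)

```text
time_s: 6.22
ee_pos: [0.4539, -0.2757, 0.0449]
eef_rot: [-1.571, 0.0, -0.438]
force: [0.2, -0.5, -4.2]
grip_width: 0.066
```

```bash
cat > look.py <<'E'
from h import *
o=ctrl.get_obs(); print(o["time_s"],o["ee_pos"],o["force"],o["moment"],o["grip_width"])
i=imaging.camera_info("wrist")
a=imaging.camera("wrist"); cv2.imwrite("pics/l%d.png"%(o["time_s"]*100),a)
h=cv2.cvtColor(a,cv2.COLOR_BGR2HSV)
m=((h[...,0]>90)&(h[...,0]<112)&(h[...,1]>80)&(h[...,2]>70)); m[:80]=0; m[270:]=0; m[:,:200]=0; m[:,440:]=0
p=np.argwhere(m); print("blue",len(p),p.min(0) if len(p) else 0,p.max(0) if len(p) else 0)
g=(a.min(2)>200); g[:60]=0; g[270:]=0; g[:,:255]=0; g[:,:][:,385:]=0
q=np.argwhere(g); print("white",len(q),q.min(0),q.max(0))
E
python3 look.py; python3 -c "
import cv2
from h import *
"
```

```text
6.225 [ 0.4539 -0.2757  0.0449] [ 0.1615 -0.4718 -4.1904] [-0.1025 -0.0192  0.0463] 0.06599821964586783
blue 0 0 0
white 8516 [169 255] [250 384]
```

Emit:
apply_moves([
  {"dp":[0,0,0],"roll":0,"grip":1},
  {"dp":[0,0,0],"roll":0,"grip":1},
  {"dp":[0,0,0],"roll":0,"grip":1},
], newtons=6)

```text
time_s: 6.65
ee_pos: [0.4539, -0.2757, 0.045]
eef_rot: [-1.571, -0.0, -0.438]
force: [-0.2, -0.3, -3.6]
grip_width: 0.0658
```

```bash
python3 look.py
```

```text
6.65 [ 0.4539 -0.2757  0.045 ] [-0.1781 -0.2746 -3.6307] [-0.0688 -0.0045  0.0685] 0.06576216731595406
blue 0 0 0
white 7800 [177 255] [250 384]
```

```bash
ls pics
python3 - <<'E'
import cv2,glob,numpy as np
for f in ["pics/l622.png","pics/l665.png"]:
    a=cv2.imread(f); print(f,a[90:260:4,300:340].mean((1,2)).astype(int))
A=np.hstack([cv2.imread(f)[80:300,200:440] for f in ["pics/l622.png","pics/l665.png"]])
cv2.imwrite("pics/m2.png",cv2.resize(A,None,fx=1.6,fy=1.6))
E
```

```text
c1.png
c2.png
l622.png
l665.png
m1.png
scene0.png
top0.png
w1.png
w2.png
wrist0.png
pics/l622.png [ 77  80  81  85  85  83  85  88  92  99 102 104 109 115 119 122 125 131
 134 137 240 233 230 247 247 247 244 241 241 241 238 242 240 239 241 240
 240 238 237 237 185 111 109]
pics/l665.png [ 82  84  85  90  89  87  89  92  96 103 106 108 113 119 123 126 130 136
 140 143 147 152 227 247 247 247 246 245 245 246 246 245 245 245 245 245
 245 244 243 244 164 124 121]
```

View pics/m2.png

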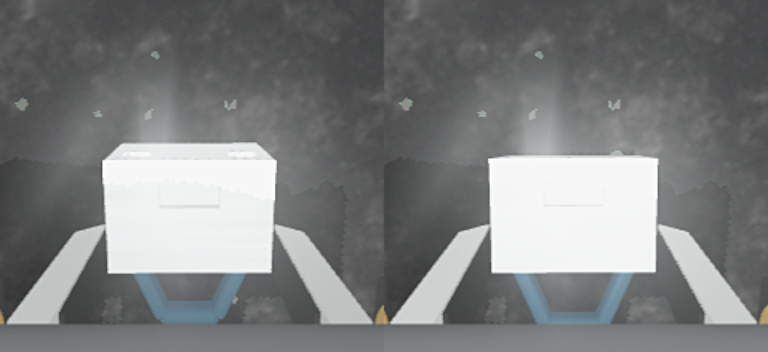

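Emit:
apply_moves([
  {"dp":[0,0,0],"roll":0,"grip":1},
  {"dp":[0,0,0],"roll":0,"grip":1},
  {"dp":[0,0,0],"roll":0,"grip":1},
  {"dp":[0,0,0],"roll":0,"grip":1},
], newtons=4.5)

```text
time_s: 7.2
ee_pos: [0.4539, -0.2756, 0.0449]
eef_rot: [-1.571, 0.0, -0.438]
force: [-0.2, 0.3, -4.1]
grip_width: 0.0659
```

```bash
python3 look.py;  python3 - <<'E'
import cv2,glob,os
f=max(glob.glob("pics/l*.png"),key=os.path.getmtime); a=cv2.imread(f); print(f,a[90:280:4,300:340].mean((1,2)).astype(int))
E
```

```text
7.2 [ 0.4539 -0.2756  0.0449] [-0.2248  0.3409 -4.0696] [-0.0387 -0.0538  0.0194] 0.06589075415819619
blue 0 0 0
white 7600 [178 255] [251 384]
pics/l720.png [ 84  86  88  91  91  89  91  93  97 104 107 108 114 120 124 127 131 137
 140 144 148 153 203 247 247 247 246 246 246 246 247 246 246 246 246 246
 246 246 246 246 135 132 128 123 118 114 112 117]
```

Emit:
apply_moves([
  {"dp":[0,0.005,0],"roll":0,"grip":1},
  {"dp":[0,0,0],"roll":0,"grip":1},
  {"dp":[0,0,0],"roll":0,"grip":1},
  {"dp":[0,0,0],"roll":0,"grip":1},
], newtons=3.6)

```text
time_s: 7.75
ee_pos: [0.4539, -0.2757, 0.04]
eef_rot: [-1.571, -0.0, -0.438]
force: [-0.3, -0.3, -3.6]
grip_width: 0.0665
```

```bash
python3 look.py;  python3 - <<'E'
import cv2,glob,os,numpy as np
f=max(glob.glob("pics/l*.png"),key=os.path.getmtime); a=cv2.imread(f); print(f,a[90:280:4,300:340].mean((1,2)).astype(int))
A=np.hstack([cv2.imread(f)[80:300,200:440] for f in ["pics/l720.png",f]])
cv2.imwrite("pics/m3.png",cv2.resize(A,None,fx=1.6,fy=1.6))
E
```

```text
7.75 [ 0.4539 -0.2757  0.04  ] [-0.254  -0.295  -3.6107] [-0.0298 -0.0728 -0.0629] 0.06645316486378827
blue 1 [252 274] [252 274]
white 7370 [179 255] [253 384]
pics/l775.png [ 85  88  89  94  92  90  92  94  98 104 107 108 113 119 123 125 128 134
 138 142 145 150 127 247 247 247 246 246 246 246 246 246 246 246 246 246
 246 246 246 246 128 131 128 124 120 115 110 107]
```

View pics/m3.png

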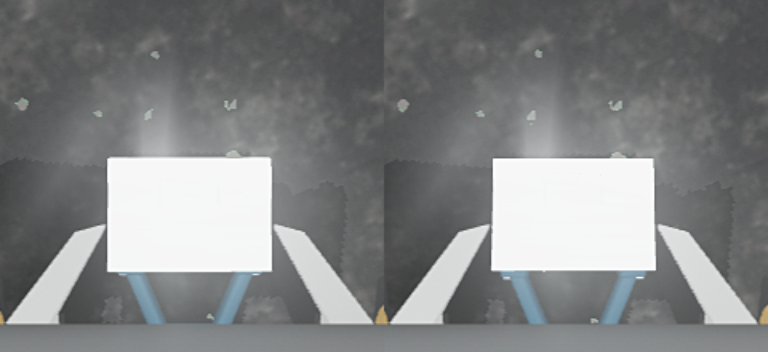

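Emit:
apply_moves([
  {"dp":[0,-0.008,0],"roll":0,"grip":1},
  {"dp":[0,0.008,0],"roll":0,"grip":1},
  {"dp":[0,-0.008,0],"roll":0,"grip":1},
  {"dp":[0,0.008,0],"roll":0,"grip":1},
  {"dp":[0,-0.008,0],"roll":0,"grip":1},
  {"dp":[0,0.008,0],"roll":0,"grip":1},
  {"dp":[0,0,0],"roll":0,"grip":1},
  {"dp":[0,0,0],"roll":0,"grip":1},
], newtons=3.6)

```text
time_s: 8.8
ee_pos: [0.4538, -0.2756, 0.0398]
eef_rot: [-1.571, 0.0, -0.438]
force: [0.1, 0.3, -4.6]
grip_width: 0.0659
```

```bash
python3 look.py;  python3 - <<'E'
import cv2,glob,os,numpy as np
f=max(glob.glob("pics/l*.png"),key=os.path.getmtime); a=cv2.imread(f); print(f,a[90:280:4,300:340].mean((1,2)).astype(int))
g=cv2.cvtColor(a,6)
for r in (185,200,215,230,245): 
    x=np.where(g[r,240:400]>200)[0]; print(r,x.min()+240,x.max()+240)
E
```

```text
8.8 [ 0.4538 -0.2756  0.0398] [ 0.0866  0.2973 -4.6157] [-0.0132 -0.0413  0.064 ] 0.06588158568098056
blue 5 [251 274] [269 285]
white 7410 [180 255] [257 384]
pics/l880.png [ 85  88  88  93  91  89  90  92  96 102 105 105 110 115 119 120 122 128
 131 134 137 141 135 249 247 245 245 244 244 245 245 244 245 245 245 245
 244 244 244 235 233 242 114 114 110 105 101  98]
185 271 365
200 270 366
215 269 367
230 243 392
245 240 399
```

Emit:
apply_moves([
  {"dp":[0,-0.012,0],"roll":0,"grip":1},
  {"dp":[0,0.012,0],"roll":0,"grip":1},
  {"dp":[0,-0.012,0],"roll":0,"grip":1},
  {"dp":[0,0.012,0],"roll":0,"grip":1},
  {"dp":[0,-0.012,0],"roll":0,"grip":1},
  {"dp":[0,0.012,0],"roll":0,"grip":1},
  {"dp":[0,-0.012,0],"roll":0,"grip":1},
  {"dp":[0,0.012,0],"roll":0,"grip":1},
  {"dp":[0,0,0],"roll":0,"grip":1},
  {"dp":[0,0,0],"roll":0,"grip":1},
], newtons=3.6)

```text
time_s: 10.1
ee_pos: [0.4537, -0.2756, 0.0397]
eef_rot: [-1.571, 0.001, -0.438]
force: [-0.0, 0.1, -0.7]
grip_width: 0.0065
```

```bash
python3 look.py;  cat > ang.py <<'E'
import cv2,glob,os,numpy as np
f=max(glob.glob("pics/l*.png"),key=os.path.getmtime); a=cv2.imread(f); g=cv2.cvtColor(a,6)
print(f,a[90:290:4,300:340].mean((1,2)).astype(int))
for r in range(150,290,8): 
    s=g[r].astype(int)>185; l=318
    while s[l] and l>150:l-=1
    e=318
    while s[e] and e<500:e+=1
    print((r,l,e,e-l),end=" ")
E
python3 ang.py
```

```text
10.1 [ 0.4537 -0.2756  0.0397] [-0.0122  0.1438 -0.7219] [-0.0023 -0.1081  0.0238] 0.006519083530855439
blue 0 0 0
white 4413 [202 275] [269 370]
pics/l1010.png [ 92  95  95  99  95  91  91  91  93  97  98  94  97  99 100  97  96  99
  99  99  99 102 103 104 102  94  96  97  97 220 238 237 237 228 222 219
 218 215 213 211 212 187 184 184 184 185 184 185 176 150]
(150, 318, 318, 0) (158, 318, 318, 0) (166, 318, 318, 0) (174, 318, 318, 0) (182, 318, 318, 0) (190, 318, 318, 0) (198, 318, 318, 0) (206, 307, 361, 54) (214, 280, 366, 86) (222, 312, 324, 12) (230, 312, 324, 12) (238, 312, 324, 12) (246, 312, 324, 12) (254, 312, 324, 12) (262, 312, 324, 12) (270, 311, 325, 14) (278, 311, 325, 14) (286, 318, 318, 0)
```

Emit:
apply_moves([
  {"dp":[0,-0.005,0],"roll":0,"grip":1},
  {"dp":[0,-0.01,0],"roll":0,"grip":1},
])

```text
time_s: 10.4
ee_pos: [0.4538, -0.2756, 0.0554]
eef_rot: [-1.571, 0.0, -0.438]
force: [-0.1, -0.2, -0.4]
grip_width: 0.0006
```

Run:
```python
from h import *
o=ctrl.get_obs(); print(o["ee_pos"],o["force"],o["grip_width"])
b=imaging.camera("scene"); t=imaging.camera("top"); w=imaging.camera("wrist"); 
ti=imaging.camera_info("top");si=imaging.camera_info("scene")
p=proj(ti,[o["ee_pos"]])[0].astype(int); q=proj(si,[o["ee_pos"]])[0].astype(int);print(p,q)
z=lambda im,p,w,h:cv2.resize(im[p[1]-h:p[1]+h,p[0]-w:p[0]+w],(390,260),interpolation=cv2.INTER_CUBIC)
cv2.imwrite("pics/m4.png",np.vstack([np.hstack([z(t,p,45,30),z(b,q,60,40)]),cv2.resize(w[120:,120:520],(780,546))[:340]]))
```

```text
[ 0.4538 -0.2756  0.0554] [-0.1128 -0.2133 -0.4144] 0.0005988030422617303
[395 201] [385 171]
```

View pics/m4.png

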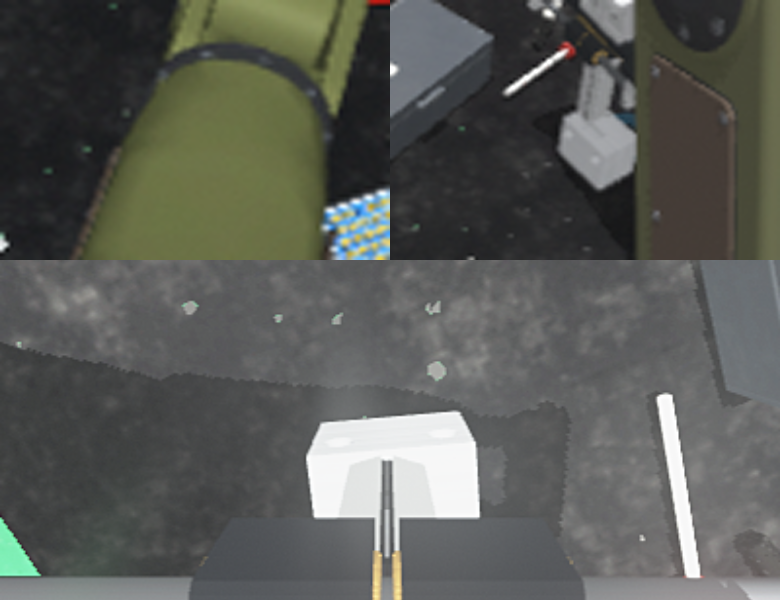

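Emit:
apply_moves([
  {"dp":[0,-0.03,0],"roll":0,"grip":1},
  {"dp":[0,-0.04,0],"roll":0,"grip":-1},
  {"dp":[0,-0.04,-0.02],"roll":0,"grip":-1},
  {"dp":[0,-0.01,-0.03],"roll":0,"grip":-1},
  {"dp":[0,0,0],"roll":0,"grip":-1},
])

```text
time_s: 11.18
ee_pos: [0.4322, -0.3222, 0.1756]
eef_rot: [-1.571, -0.001, -0.44]
force: [0.1, -0.2, -0.1]
grip_width: 0.037
```

Run:
```python
from h import *
i=imaging.camera_info("wrist"); im=imaging.camera("wrist"); cv2.imwrite("pics/w3.png",im)
o=ctrl.get_obs(); print(o["time_s"],o["ee_pos"],o["eef_rot"],np.array(i["world_from_camera"])[:3,3],o["grip_width"])
g=im.min(2); p=proj(i,[[.4593,-.264,.052]])[0]; print(p)
for th in(200,225,240):
    m=(g>th).astype(np.uint8); m[250:]=0
    n,l,s,ce=cv2.connectedComponentsWithStats(m); k=np.bincount(l[int(p[1])-15:int(p[1])+15,int(p[0])-15:int(p[0])+15].ravel())[1:].argmax()+1
    c=max(cv2.findContours((l==k).astype(np.uint8),0,2)[0],key=cv2.contourArea)
    w=onplane(i,c[:,0,:],.052)[:,:2]; print(th,cv2.minAreaRect((w*1000).astype(np.float32)))
    ap=cv2.approxPolyDP(c,5,True)[:,0,:]; print(ap.tolist(),onplane(i,ap,.052)[:,:2].tolist())
cv2.imwrite("pics/m5.png",cv2.resize(im[60:290,180:460],(784,644))[:600])
```

```text
11.225 [ 0.4324 -0.3212  0.1748] [-1.5707 -0.     -0.4393] [ 0.4616 -0.2604  0.3808] 0.04107408525525626
[317.1481 131.3359]
200 ((449.5783996582031, -295.78369140625), (48.52363586425781, 67.55705261230469), 69.80577087402344)
[[349, 139], [292, 143], [295, 183], [352, 178]] [[0.48801247840328416, -0.28682885882517495], [0.4282549577215454, -0.26347355249314824], [0.41097985834768375, -0.30590623647570236], [0.4732603299662146, -0.32883618004320764]]
225 ((449.53790283203125, -295.69281005859375), (47.997989654541016, 67.46746063232422), 69.73472595214844)
[[349, 139], [291, 144], [295, 183], [352, 178]] [[0.48801247840328416, -0.28682885882517495], [0.4267427625196016, -0.2639838508516657], [0.41097985834768375, -0.30590623647570236], [0.4732603299662146, -0.32883618004320764]]
240 ((449.5534973144531, -295.8264465332031), (47.49610137939453, 66.79714965820312), 69.97517395019531)
[[349, 139], [291, 144], [294, 178], [308, 181], [296, 183], [351, 178]] [[0.48801247840328416, -0.28682885882517495], [0.4267427625196016, -0.2639838508516657], [0.41254829150321914, -0.3001379734969212], [0.4256678337891379, -0.31023897723189353], [0.41203074006722873, -0.3064030103726373], [0.47221330973637066, -0.3283412600310503]]
```

View pics/m5.png

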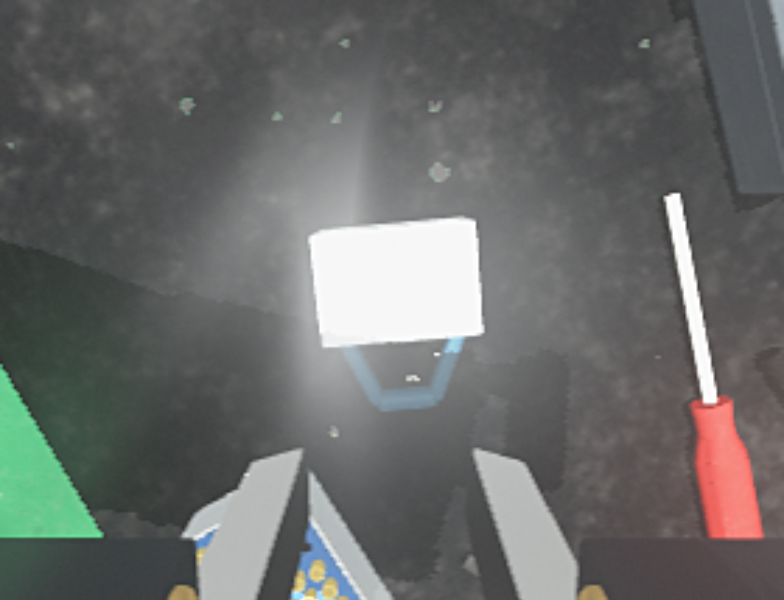

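Emit:
apply_moves([
  {"dp":[0,0,0],"roll":-0.086,"grip":-1},
  {"dp":[0.007,0,0.0115],"roll":0,"grip":-1},
  {"dp":[0,0.02,0],"roll":0,"grip":-1},
  {"dp":[0,0.03,0],"roll":0,"grip":-1},
  {"dp":[0,0.03,0],"roll":0,"grip":-1},
  {"dp":[0,0.03,0],"roll":0,"grip":-1},
  {"dp":[0,0.018,0],"roll":0,"grip":-1},
  {"dp":[0,0.006,0],"roll":0,"grip":-1},
  {"dp":[0,0,0],"roll":0,"grip":-1},
])

```text
time_s: 12.35
ee_pos: [0.4435, -0.3125, 0.0413]
eef_rot: [-1.571, -0.0, -0.352]
force: [-0.2, 0.3, -0.1]
grip_width: 0.094
```

Emit:
apply_moves([
  {"dp":[0,0,0],"roll":0,"grip":1},
  {"dp":[0,0,0],"roll":0,"grip":1},
  {"dp":[0,0,0],"roll":0,"grip":1},
  {"dp":[0,0,0],"roll":0,"grip":1},
  {"dp":[0,-0.004,0],"roll":0,"grip":1},
  {"dp":[0,-0.01,0],"roll":0,"grip":1},
  {"dp":[0,-0.012,0],"roll":0,"grip":1},
  {"dp":[0,0,0],"roll":0,"grip":1},
  {"dp":[0,0,0],"roll":0,"grip":1},
], newtons=8)

```text
time_s: 13.48
ee_pos: [0.4431, -0.3125, 0.0669]
eef_rot: [-1.571, -0.0, -0.352]
force: [0.3, 0.4, -0.2]
grip_width: 0.0079
```

```bash
python3 look.py; python3 ang.py
```

```text
13.475 [ 0.4431 -0.3125  0.0669] [ 0.2801  0.3518 -0.225 ] [-0.0547 -0.0635 -0.0247] 0.007943403199121329
blue 0 0 0
white 6882 [137 274] [269 361]
pics/l1347.png [102 106 110 114 114 116 122 126 130 135 140 147 152 157 164 169 173 215
 246 247 247 247 247 247 247 247 247 247 247 247 247 247 247 244 203 198
 195 190 191 191 187 157 153 147 140 137 133 130 132 144]
(150, 318, 318, 0) (158, 283, 353, 70) (166, 273, 362, 89) (174, 274, 362, 88) (182, 274, 362, 88) (190, 275, 361, 86) (198, 275, 361, 86) (206, 275, 361, 86) (214, 276, 360, 84) (222, 276, 360, 84) (230, 318, 318, 0) (238, 318, 318, 0) (246, 318, 318, 0) (254, 318, 318, 0) (262, 318, 318, 0) (270, 318, 318, 0) (278, 318, 318, 0) (286, 318, 318, 0)
```

Run:
```python
from h import *
i=imaging.camera_info("wrist"); im=imaging.camera("wrist"); cv2.imwrite("pics/w4.png",im)
o=ctrl.get_obs(); ee=o["ee_pos"];y=o["eef_rot"][2]
g=im.min(2); m=(g>215).astype(np.uint8); m[250:]=0
n,l,s,ce=cv2.connectedComponentsWithStats(m); k=l[190,318]
c=max(cv2.findContours((l==k).astype(np.uint8),0,2)[0],key=cv2.contourArea)
ap=cv2.approxPolyDP(c,4,True)[:,0,:]; w=onplane(i,ap,.052)
d=w[:,:2]-ee[:2]; print(ap.tolist()); print(np.c_[d@[np.cos(y),np.sin(y)],d@[-np.sin(y),np.cos(y)]])
# expected fingertip pixel (pad tips) 
R=np.array([[np.cos(y),0,-np.sin(y)],[np.sin(y),0,np.cos(y)],[0,-1,0]])
for q in [(0,.011,0),(0,.011,.008),(.0,-.008,0)]: print(q,proj(i,[ee+R@np.array(q)]))
A=cv2.resize(im[120:330,200:440],(720,630))[:600]; cv2.imwrite("pics/m6.png",A)
```

```text
[[282, 159], [275, 165], [277, 222], [302, 223], [296, 226], [291, 249], [311, 249], [314, 222], [324, 223], [325, 249], [345, 249], [340, 226], [334, 223], [359, 222], [361, 165], [354, 159]]
[[-0.027   0.045 ]
 [-0.0325  0.0405]
 [-0.0325 -0.0054]
 [-0.0125 -0.0063]
 [-0.0173 -0.0088]
 [-0.0218 -0.0288]
 [-0.0054 -0.0288]
 [-0.0028 -0.0055]
 [ 0.0052 -0.0063]
 [ 0.0061 -0.0288]
 [ 0.0226 -0.0288]
 [ 0.0181 -0.0089]
 [ 0.0133 -0.0063]
 [ 0.0334 -0.0055]
 [ 0.0334  0.0404]
 [ 0.0279  0.045 ]]
(0, 0.011, 0) [[317.4653 216.8713]]
(0, 0.011, 0.008) [[317.4457 207.0727]]
(0.0, -0.008, 0) [[317.4026 224.8021]]
```

View pics/m6.png

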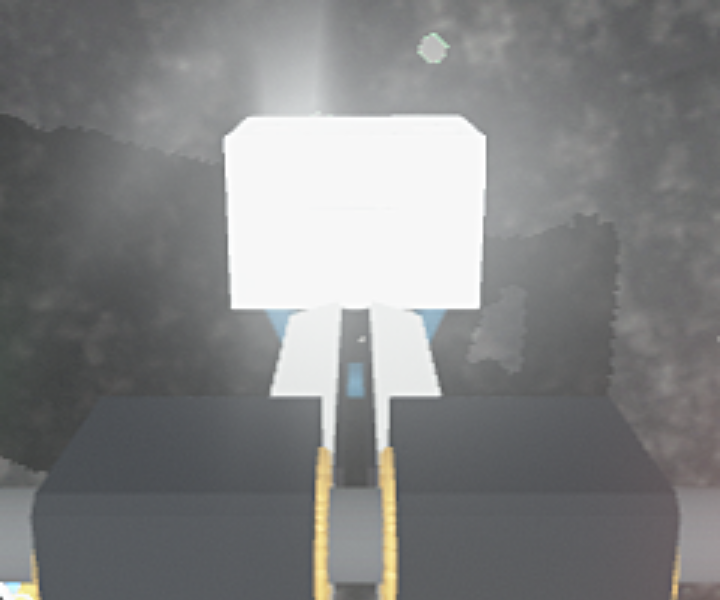

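Emit:
apply_moves([
  {"dp":[0,-0.006,0.001],"roll":0,"grip":-1},
  {"dp":[0,0,0.001],"roll":0,"grip":-1},
  {"dp":[0,0,0],"roll":0,"grip":-1},
  {"dp":[0,0,0],"roll":0,"grip":-1},
  {"dp":[0,0,0],"roll":0,"grip":-1},
  {"dp":[0,0.015,0],"roll":0,"grip":-1},
  {"dp":[0,0.015,0],"roll":0,"grip":-1},
  {"dp":[0,0.008,0],"roll":0,"grip":-1},
])

```text
time_s: 14.58
ee_pos: [0.4433, -0.3103, 0.0332]
eef_rot: [-1.57, 0.002, -0.352]
force: [0.2, -0.2, -0.3]
grip_width: 0.0778
```

Emit:
apply_moves([
  {"dp":[0,0,0],"roll":0,"grip":1},
  {"dp":[0,0,0],"roll":0,"grip":1},
  {"dp":[0,0,0],"roll":0,"grip":1},
  {"dp":[0,0,0],"roll":0,"grip":1},
  {"dp":[0,0,0],"roll":0,"grip":1},
], newtons=12)

```text
time_s: 15.2
ee_pos: [0.4439, -0.3107, 0.0351]
eef_rot: [-1.571, -0.0, -0.352]
force: [-0.7, -0.2, 0.4]
grip_width: 0.0344
```

Emit:
apply_moves([
  {"dp":[0,-0.004,0],"roll":0,"grip":1},
  {"dp":[0,-0.008,0],"roll":0,"grip":1},
  {"dp":[0,-0.008,0],"roll":0,"grip":1},
  {"dp":[0,0,0],"roll":0,"grip":1},
])

```text
time_s: 15.7
ee_pos: [0.4442, -0.311, 0.0559]
eef_rot: [-1.571, -0.001, -0.352]
force: [0.8, -0.3, -0.7]
grip_width: 0.0003
```

```bash
cat > tilt.py <<'E'
from h import *
# angle of the block's -x face from its outline width (66 mm) at two rows
o=ctrl.get_obs(); print(o["time_s"],o["ee_pos"],o["force"],o["grip_width"])
i=imaging.camera_info("wrist");K=np.array(i["K"]);T=np.array(i["world_from_camera"]);f=K[0,0]
im=imaging.camera("wrist"); cv2.imwrite("pics/t%d.png"%(o["time_s"]*100),im); g=cv2.cvtColor(im,6).astype(int)
R=[]
for r in range(130,275,3):
    s=g[r]>180
    if not s[300:336].all(): continue
    l=300
    while s[l] and l>240:l-=1
    e=336
    while s[e] and e<400:e+=1
    if l>240 and e<400: R.append((r,e-l))
R=np.array(R);print(R.T.tolist())
E
python3 tilt.py
```

```text
15.7 [ 0.4442 -0.311   0.0559] [ 0.7617 -0.3319 -0.7031] 0.0003135491482118153
[[163, 166, 169, 172, 175, 178, 181, 184, 187, 190, 193, 196, 199, 202, 205, 208, 211, 214, 217, 220], [78, 84, 91, 93, 92, 92, 92, 92, 91, 91, 91, 91, 91, 90, 90, 90, 89, 89, 89, 88]]
```

Emit:
apply_moves([
  {"dp":[0,0.003,0],"roll":0,"grip":1},
  {"dp":[0,0.003,0],"roll":0,"grip":1},
  {"dp":[0,0.002,0],"roll":0,"grip":1},
  {"dp":[0,0.002,0],"roll":0,"grip":1},
])

```text
time_s: 16.25
ee_pos: [0.4438, -0.3107, 0.0447]
eef_rot: [-1.571, 0.0, -0.352]
force: [-0.4, 0.0, -0.8]
grip_width: 0.0006
```

Emit:
apply_moves([
  {"dp":[0,0.002,0],"roll":0,"grip":1},
  {"dp":[0,0.002,0],"roll":0,"grip":1},
  {"dp":[0,0.002,0],"roll":0,"grip":1},
])

```text
time_s: 16.62
ee_pos: [0.4439, -0.3107, 0.0388]
eef_rot: [-1.571, -0.0, -0.352]
force: [-0.0, 0.1, -0.2]
grip_width: 0.0003
```

Run:
```python
from h import *
o=ctrl.get_obs(); print(o["time_s"],o["ee_pos"],o["eef_rot"],o["force"],o["moment"])
im=imaging.camera("wrist"); cv2.imwrite("pics/w5.png",im)
```

```text
16.625 [ 0.4439 -0.3107  0.0388] [-1.5708 -0.     -0.352 ] [-0.0242  0.1465 -0.2072] [-0.0528 -0.0454  0.0048]
```

Emit:
apply_moves([
  {"dp":[0,0.002,0],"roll":0,"grip":1},
  {"dp":[0,0.0015,0],"roll":0,"grip":1},
])

```text
time_s: 16.92
ee_pos: [0.4439, -0.3107, 0.0353]
eef_rot: [-1.571, -0.0, -0.352]
force: [0.4, -0.3, -0.6]
grip_width: 0.0008
```

Emit:
apply_moves([
  {"dp":[0,0.0015,0],"roll":0,"grip":1},
  {"dp":[0,0.001,0],"roll":0,"grip":1},
])

```text
time_s: 17.18
ee_pos: [0.4439, -0.3107, 0.0328]
eef_rot: [-1.571, 0.0, -0.352]
force: [-0.5, 0.0, 0.4]
grip_width: 0.0007
```

Emit:
apply_moves([
  {"dp":[0,0.001,0],"roll":0,"grip":1},
  {"dp":[0,0.001,0],"roll":0,"grip":1},
])

```text
time_s: 17.42
ee_pos: [0.4439, -0.3107, 0.0309]
eef_rot: [-1.571, -0.0, -0.352]
force: [0.4, 0.3, 0.2]
grip_width: 0.0006
```

Emit:
apply_moves([
  {"dp":[0,0.001,0],"roll":0,"grip":1},
  {"dp":[0,0.001,0],"roll":0,"grip":1},
  {"dp":[0,0.001,0],"roll":0,"grip":1},
])

```text
time_s: 17.8
ee_pos: [0.4439, -0.3107, 0.0279]
eef_rot: [-1.571, 0.0, -0.352]
force: [0.6, 0.3, -0.4]
grip_width: 0.0007
```

Emit:
apply_moves([
  {"dp":[0,0.001,0],"roll":0,"grip":1},
  {"dp":[0,0.001,0],"roll":0,"grip":1},
  {"dp":[0,0.001,0],"roll":0,"grip":1},
])

```text
time_s: 18.18
ee_pos: [0.444, -0.311, 0.0266]
eef_rot: [-1.571, -0.001, -0.352]
force: [-10.2, 5.5, 28.1]
grip_width: 0.0004
```

Run:
```python
from h import *
o=ctrl.get_obs(); print(o["time_s"],o["ee_pos"],o["eef_rot"],o["force"],o["moment"])
im=imaging.camera("wrist"); cv2.imwrite("pics/w6.png",im)
g=cv2.cvtColor(im,6); print(g[150:300:3,318]); print(g[150:300:3,300]); print(g[150:300:3,285])
```

```text
18.175 [ 0.444  -0.311   0.0266] [-1.5713 -0.0007 -0.3519] [-10.1683   5.4827  28.0669] [ 1.2083  2.0375 -0.0002]
[130 131 138 141 145 131 245 245 244 247 247 247 247 247 247 247 247 247
 240 247 247 247 246 247 243 181 179 178 175 171 170 168 129 126 123 119
 114 110 124 124 127 124 109  95 106 132 136 140 141 143]
[160 164 166 172 177 169 245 245 245 247 247 247 247 247 247 246 246 246
 241 247 247 247 247 247 247 234 233 233 232 231 230 229 228 228 148 124
 121 117 114 109 106 102 101  97  95  99  98  94  97  94]
[140 144 146 150 153 141 245 248 246 249 247 247 247 247 247 247 246 247
 247 247 247 246 246 246 247 246 246 246 246 246 246 248 147 135 116 112
 110 105 103 100  97  96  92  91  89  95  93  92  92  92]
```

Emit:
apply_moves([
  {"dp":[0,-0.01,0],"roll":0,"grip":1},
  {"dp":[0,-0.006,0],"roll":0,"grip":-1},
  {"dp":[0,0,0],"roll":0,"grip":-1},
  {"dp":[0,0,0],"roll":0,"grip":-1},
  {"dp":[0,0,0],"roll":0,"grip":-1},
  {"dp":[0,0,0],"roll":0,"grip":-1},
  {"dp":[0,0,0],"roll":0,"grip":-1},
  {"dp":[0,0,0],"roll":0,"grip":-1},
  {"dp":[0,0.01,0],"roll":0,"grip":-1},
  {"dp":[0,0.012,0],"roll":0,"grip":-1},
])

```text
time_s: 19.48
ee_pos: [0.4438, -0.3106, 0.0181]
eef_rot: [-1.571, 0.0, -0.352]
force: [0.5, -0.4, 0.2]
grip_width: 0.0871
```

Emit:
apply_moves([
  {"dp":[0,0.008,0],"roll":0,"grip":-1},
  {"dp":[0,0.004,0],"roll":0,"grip":-1},
  {"dp":[0,0.003,0],"roll":0,"grip":-1},
])

```text
time_s: 19.85
ee_pos: [0.4439, -0.3107, 0.0037]
eef_rot: [-1.571, 0.0, -0.352]
force: [-0.6, 0.5, -0.4]
grip_width: 0.0939
```

Run:
```python
from h import *
i=imaging.camera_info("wrist");im=imaging.camera("wrist"); cv2.imwrite("pics/w7.png",im)
o=ctrl.get_obs(); ee=o["ee_pos"];y=o["eef_rot"][2]; print(o["time_s"],ee,y,o["force"],o["grip_width"])
m=(im.min(2)>215).astype(np.uint8); m[262:]=0
n,l,s,ce=cv2.connectedComponentsWithStats(m); k=l[215,318]; print(k,s[k])
c=max(cv2.findContours((l==k).astype(np.uint8),0,2)[0],key=cv2.contourArea)
ap=cv2.approxPolyDP(c,4,True)[:,0,:]; w=onplane(i,ap,.052)
d=w[:,:2]-ee[:2]; print(np.c_[ap,(d@[np.cos(y),np.sin(y)])*1000,1000*(d@[-np.sin(y),np.cos(y)])].round(1).tolist())
```

```text
19.9 [ 0.4438 -0.3106  0.0035] -0.3520592897007202 [-0.3584  0.1571 -0.36  ] 0.09431637808998049
2 [  258   170   120    90 10248]
[[258.0, 183.0, -32.7, 38.4], [262.0, 259.0, -32.6, -7.3], [373.0, 259.0, 33.2, -7.4], [377.0, 183.0, 33.4, 38.4], [363.0, 170.0, 25.3, 45.6], [274.0, 170.0, -23.5, 45.7]]
```

Emit:
apply_moves([
  {"dp":[0,0.004,0],"roll":0,"grip":-1},
  {"dp":[0,0.002,0],"roll":0,"grip":-1},
  {"dp":[0,0,0],"roll":0,"grip":1},
  {"dp":[0,0,0],"roll":0,"grip":1},
  {"dp":[0,0,0],"roll":0,"grip":1},
  {"dp":[0,0,0],"roll":0,"grip":1},
  {"dp":[0,0,0],"roll":0,"grip":1},
], newtons=9)

```text
time_s: 20.78
ee_pos: [0.4439, -0.3107, -0.0019]
eef_rot: [-1.571, -0.0, -0.352]
force: [-0.1, -0.6, 1.6]
grip_width: 0.0662
```

Emit:
apply_moves([
  {"dp":[0,-0.004,0],"roll":0,"grip":1},
  {"dp":[0,-0.008,0],"roll":0,"grip":1},
  {"dp":[0,-0.008,0],"roll":0,"grip":1},
  {"dp":[0,0,0],"roll":0,"grip":1},
  {"dp":[0,0,0],"roll":0,"grip":1},
])

```text
time_s: 21.4
ee_pos: [0.4438, -0.3106, 0.0179]
eef_rot: [-1.571, 0.0, -0.352]
force: [-0.2, 0.9, -4.2]
grip_width: 0.0658
```

```bash
python3 tilt.py
```

```text
21.4 [ 0.4438 -0.3106  0.0179] [-0.1956  0.8995 -4.1809] 0.06581982366174031
[[172, 175, 178, 181, 184, 187, 190, 193, 196, 199, 202, 205, 208, 211, 214, 217, 220, 223, 226, 229, 232, 235, 238, 241, 244, 247, 250, 253, 256, 259, 262], [96, 103, 110, 116, 122, 126, 124, 124, 124, 124, 124, 124, 123, 122, 122, 122, 122, 132, 146, 150, 155, 120, 120, 119, 119, 118, 118, 118, 118, 118, 116]]
```

```bash
cat >> tilt.py <<'E'
# take the plateau rows: fit first/last sane widths -> tilt, assuming 66 mm
f0=K[0,0]; W=R[(R[:,1]>80)&(R[:,1]<150)]
def pt(r,w): 
    d=f0*66/w; v=(r-K[1,2])/f0*d; return (T[:3,:3]@[0,v,d]+T[:3,3]*1000)
for a in W[::3]:
    p=pt(*a); 
    y=o["eef_rot"][2]; print(a.tolist(),"tz %.1f z %.1f"%((p[:2]-np.array(o["ee_pos"][:2])*1000)@[-np.sin(y),np.cos(y)],p[2]),end="; ")
E
echo
```

Emit:
apply_moves([
  {"dp":[0,0,0],"roll":0,"grip":1},
  {"dp":[0,0,0],"roll":0,"grip":1},
  {"dp":[0,0,0],"roll":0,"grip":1},
  {"dp":[0,0,0],"roll":0,"grip":1},
], newtons=5.5)

```text
time_s: 21.95
ee_pos: [0.4439, -0.3107, 0.0179]
eef_rot: [-1.571, 0.0, -0.352]
force: [-0.5, 0.6, -3.9]
grip_width: 0.066
```

```bash
python3 tilt.py
```

```text
21.95 [ 0.4439 -0.3107  0.0179] [-0.4735  0.5672 -3.8571] 0.06603045519563344
[[172, 175, 178, 181, 184, 187, 190, 193, 196, 199, 202, 205, 208, 211, 214, 217, 220, 223, 226, 229, 232, 235, 238, 241, 244, 247, 250, 253, 256, 259, 262], [96, 102, 110, 116, 122, 126, 124, 124, 124, 124, 124, 124, 123, 122, 122, 122, 122, 132, 146, 150, 155, 120, 120, 119, 119, 118, 118, 118, 118, 118, 116]]
[172, 96] tz 38.6 z 26.9; [181, 116] tz 38.7 z 61.9; [190, 124] tz 36.0 z 73.5; [199, 124] tz 31.3 z 74.6; [208, 123] tz 26.3 z 74.5; [217, 122] tz 21.3 z 74.5; [226, 146] tz 25.0 z 99.9; [241, 119] tz 7.2 z 73.9; [250, 118] tz 1.7 z 73.8; [259, 118] tz -3.1 z 75.0;
```

Emit:
apply_moves([
  {"dp":[0,0,0],"roll":0,"grip":1},
  {"dp":[0,0,0],"roll":0,"grip":1},
  {"dp":[0,0,0],"roll":0,"grip":1},
  {"dp":[0,0,0],"roll":0,"grip":1},
  {"dp":[0,0,0],"roll":0,"grip":1},
], newtons=4)

```text
time_s: 22.62
ee_pos: [0.4439, -0.3107, 0.018]
eef_rot: [-1.571, 0.0, -0.352]
force: [0.0, -0.1, -3.3]
grip_width: 0.0663
```

```bash
python3 tilt.py | tail -1
```

```text
[178, 116] tz 40.4 z 61.6; [187, 116] tz 35.4 z 62.8; [196, 116] tz 30.5 z 64.0; [205, 116] tz 25.5 z 65.2; [214, 116] tz 20.5 z 66.4; [223, 132] tz 21.9 z 86.5; [235, 116] tz 8.9 z 69.2; [244, 116] tz 3.9 z 70.4; [253, 116] tz -1.1 z 71.7;
```

Emit:
apply_moves([
  {"dp":[0,0.008,0],"roll":0,"grip":1},
  {"dp":[0,0.008,0],"roll":0,"grip":1},
  {"dp":[0,0.003,0],"roll":0,"grip":1},
  {"dp":[0,0,0],"roll":0,"grip":-0.6},
  {"dp":[0,0,0],"roll":0,"grip":-0.6},
  {"dp":[0,-0.007,0],"roll":0,"grip":-0.6},
  {"dp":[0,-0.0075,0],"roll":0,"grip":-0.6},
  {"dp":[0,0,0],"roll":0,"grip":-0.6},
])

```text
time_s: 23.68
ee_pos: [0.4443, -0.3109, 0.0144]
eef_rot: [-1.571, -0.001, -0.352]
force: [-0.2, 0.4, 0.2]
grip_width: 0.075
```

Emit:
apply_moves([
  {"dp":[0,0,0],"roll":0,"grip":1},
  {"dp":[0,0,0],"roll":0,"grip":1},
  {"dp":[0,0,0],"roll":0,"grip":1},
  {"dp":[0,-0.008,0],"roll":0,"grip":1},
  {"dp":[0,-0.01,0],"roll":0,"grip":1},
  {"dp":[0,-0.01,0],"roll":0,"grip":1},
  {"dp":[0,0,0],"roll":0,"grip":1},
  {"dp":[0,0,0],"roll":0,"grip":1},
], newtons=7)

```text
time_s: 24.68
ee_pos: [0.4438, -0.3106, 0.0413]
eef_rot: [-1.571, 0.0, -0.352]
force: [0.2, 0.4, -4.1]
grip_width: 0.066
```

```bash
python3 tilt.py | tail -1
```

```text
[187, 90] tz 25.9 z 39.8; [196, 104] tz 26.1 z 69.0; [205, 112] tz 23.9 z 82.9; [214, 112] tz 18.8 z 84.2; [223, 132] tz 21.9 z 109.8; [232, 110] tz 7.4 z 83.8; [241, 108] tz 0.9 z 82.0; [250, 108] tz -4.4 z 83.3; [259, 106] tz -11.2 z 81.6; [268, 106] tz -16.7 z 82.9;
```

Emit:
apply_moves([
  {"dp":[0,0.014,0],"roll":0,"grip":1},
  {"dp":[0,0.012,0],"roll":0,"grip":1},
  {"dp":[0,0.0015,0],"roll":0,"grip":1},
  {"dp":[0,0,0],"roll":0,"grip":-0.6},
  {"dp":[0,0,0],"roll":0,"grip":-0.6},
  {"dp":[0,0,-0.007],"roll":0,"grip":-0.6},
  {"dp":[0,0,-0.006],"roll":0,"grip":-0.6},
])

```text
time_s: 25.6
ee_pos: [0.4393, -0.3235, 0.0142]
eef_rot: [-1.571, -0.0, -0.352]
force: [0.2, -0.2, 0.0]
grip_width: 0.0753
```

```bash
cat > loc.py <<'E'
from h import *
i=imaging.camera_info("wrist");im=imaging.camera("wrist"); cv2.imwrite("pics/w8.png",im)
o=ctrl.get_obs(); ee=o["ee_pos"];y=o["eef_rot"][2]; print(o["time_s"],ee,y,o["force"],o["grip_width"])
m=(im.min(2)>215).astype(np.uint8); m[266:]=0
n,l,s,ce=cv2.connectedComponentsWithStats(m); k=l[215,318]; print(k,s[k])
c=max(cv2.findContours((l==k).astype(np.uint8),0,2)[0],key=cv2.contourArea)
ap=cv2.approxPolyDP(c,4,True)[:,0,:]; w=onplane(i,ap,.052)
d=w[:,:2]-ee[:2]; print(np.c_[ap,(d@[np.cos(y),np.sin(y)])*1000,1000*(d@[-np.sin(y),np.cos(y)])].round(1).tolist())
E
python3 loc.py
```

```text
25.65 [ 0.4391 -0.324   0.0141] -0.3525566870026968 [-0.3171 -0.3339  0.1417] 0.07485809436179154
2 [ 261  167  113   84 9073]
[[261.0, 178.0, -33.1, 40.0], [265.0, 250.0, -32.8, -5.7], [370.0, 250.0, 33.1, -5.8], [373.0, 178.0, 32.9, 40.0], [362.0, 168.0, 26.2, 45.9], [274.0, 167.0, -25.2, 46.5]]
```

Emit:
apply_moves([
  {"dp":[0,0,0],"roll":0,"grip":1},
  {"dp":[0,0,0],"roll":0,"grip":1},
  {"dp":[0,0,0],"roll":0,"grip":1},
  {"dp":[0,-0.008,0],"roll":0,"grip":1},
  {"dp":[0,-0.01,0],"roll":0,"grip":1},
  {"dp":[0,-0.01,0],"roll":0,"grip":1},
  {"dp":[0,0,0],"roll":0,"grip":1},
  {"dp":[0,0,0],"roll":0,"grip":1},
], newtons=7)

```text
time_s: 26.65
ee_pos: [0.4393, -0.3228, 0.0418]
eef_rot: [-1.571, 0.0, -0.352]
force: [-0.2, 0.0, -4.1]
grip_width: 0.0658
```

```bash
python3 tilt.py | tail -1
```

```text
[169, 88] tz 38.1 z 32.4; [178, 114] tz 39.9 z 82.6; [187, 113] tz 34.6 z 82.4; [196, 112] tz 29.1 z 82.2; [205, 112] tz 24.0 z 83.4; [214, 110] tz 17.9 z 81.7; [223, 132] tz 21.9 z 110.3; [232, 108] tz 6.3 z 81.3; [241, 108] tz 0.9 z 82.6; [250, 108] tz -4.4 z 83.9;
```

Emit:
apply_moves([
  {"dp":[0,0,0],"roll":0,"grip":1},
  {"dp":[0,0,0],"roll":0,"grip":1},
  {"dp":[0,0,0],"roll":0,"grip":1},
  {"dp":[0,0,0],"roll":0,"grip":1},
], newtons=4.6)

```text
time_s: 27.2
ee_pos: [0.4394, -0.3229, 0.0419]
eef_rot: [-1.571, 0.0, -0.352]
force: [-0.2, 0.3, -3.7]
grip_width: 0.0658
```

```bash
python3 tilt.py | tail -1
```

```text
[178, 104] tz 37.2 z 66.9; [187, 104] tz 31.6 z 68.2; [196, 104] tz 26.1 z 69.6; [205, 106] tz 21.4 z 74.3; [214, 106] tz 16.0 z 75.6; [223, 119] tz 16.9 z 95.5; [232, 106] tz 5.1 z 78.2; [241, 108] tz 0.9 z 82.7;
```

Emit:
apply_moves([
  {"dp":[0,0,0],"roll":0,"grip":1},
  {"dp":[0,0,0],"roll":0,"grip":1},
  {"dp":[0,0,0],"roll":0,"grip":1},
], newtons=4)

```text
time_s: 27.62
ee_pos: [0.4394, -0.3229, 0.042]
eef_rot: [-1.571, -0.0, -0.352]
force: [1.0, -0.2, -4.5]
grip_width: 0.0657
```

```bash
python3 tilt.py | tail -1
```

```text
[178, 104] tz 37.2 z 66.9; [187, 104] tz 31.6 z 68.3; [196, 104] tz 26.1 z 69.6; [205, 106] tz 21.4 z 74.3; [214, 106] tz 16.0 z 75.6; [223, 119] tz 16.9 z 95.5; [232, 106] tz 5.1 z 78.3; [241, 108] tz 0.9 z 82.7;
```

Emit:
apply_moves([
  {"dp":[0,0.008,0],"roll":0,"grip":1},
  {"dp":[0,0.006,0],"roll":0,"grip":1},
  {"dp":[0,0.002,0],"roll":0,"grip":1},
  {"dp":[0,0.001,0],"roll":0,"grip":1},
  {"dp":[0,0,0],"roll":0,"grip":1},
], newtons=5)

```text
time_s: 28.3
ee_pos: [0.4392, -0.3234, 0.0254]
eef_rot: [-1.572, -0.0, -0.352]
force: [-4.8, -1.2, 5.2]
grip_width: 0.066
```

Emit:
apply_moves([
  {"dp":[0,0,0.005],"roll":0,"grip":1},
  {"dp":[0,-0.0015,0.005],"roll":0,"grip":1},
  {"dp":[0,-0.0005,0.005],"roll":0,"grip":1},
])

```text
time_s: 28.68
ee_pos: [0.4446, -0.3084, 0.0267]
eef_rot: [-1.57, 0.0, -0.352]
force: [-0.4, -0.1, -4.1]
grip_width: 0.0659
```

```bash
python3 tilt.py | tail -1
```

```text
[184, 102] tz 32.8 z 49.1; [193, 104] tz 27.9 z 53.9; [202, 104] tz 22.4 z 55.3; [211, 105] tz 17.3 z 58.3; [220, 108] tz 13.4 z 64.4; [229, 106] tz 6.9 z 62.6; [238, 108] tz 2.7 z 67.0; [247, 108] tz -2.6 z 68.3; [256, 82] tz -32.1 z 18.2;
```

Emit:
apply_moves([
  {"dp":[0,0.002,0.002],"roll":0,"grip":1},
  {"dp":[0,0.0005,0.005],"roll":0,"grip":1},
  {"dp":[0,0,0.005],"roll":0,"grip":1},
  {"dp":[0,0,0.005],"roll":0,"grip":1},
  {"dp":[0,0,0.005],"roll":0,"grip":1},
])

```text
time_s: 29.35
ee_pos: [0.4523, -0.2879, 0.0242]
eef_rot: [-1.571, -0.0, -0.352]
force: [0.2, -1.7, -3.1]
grip_width: 0.066
```

```bash
python3 tilt.py | tail -1
```

```text
[190, 98] tz 27.4 z 40.1; [199, 100] tz 22.5 z 45.3; [208, 102] tz 17.7 z 50.2; [217, 104] tz 13.1 z 55.0; [226, 106] tz 8.7 z 59.7; [235, 108] tz 4.5 z 64.1; [244, 110] tz 0.4 z 68.4; [253, 112] tz -3.5 z 72.5; [262, 104] tz -14.6 z 61.8;
```

Emit:
apply_moves([
  {"dp":[0,0.002,0.008],"roll":0,"grip":1},
  {"dp":[0,0.0025,0.008],"roll":0,"grip":1},
  {"dp":[0,0.0035,0.0075],"roll":0,"grip":1},
])

```text
time_s: 29.78
ee_pos: [0.4605, -0.2655, 0.0162]
eef_rot: [-1.571, -0.0, -0.352]
force: [-1.6, -0.1, -1.5]
grip_width: 0.066
```

```bash
python3 tilt.py | tail -1
```

```text
[205, 93] tz 14.9 z 24.4; [214, 97] tz 11.1 z 33.9; [223, 101] tz 7.7 z 42.8; [232, 105] tz 4.5 z 50.9; [241, 108] tz 0.9 z 56.9; [250, 112] tz -1.8 z 64.1; [259, 110] tz -8.3 z 62.5; [268, 106] tz -16.7 z 57.8;
```

Emit:
apply_moves([
  {"dp":[0,0.0045,0.007],"roll":0,"grip":1},
  {"dp":[0,0.0055,0.0065],"roll":0,"grip":1},
  {"dp":[0,0.004,0.003],"roll":0,"grip":1},
  {"dp":[0,0.001,0],"roll":0,"grip":1},
])

```text
time_s: 30.32
ee_pos: [0.4661, -0.2501, 0.0015]
eef_rot: [-1.57, 0.0, -0.352]
force: [-2.0, 4.7, 7.2]
grip_width: 0.0661
```

```bash
python3 tilt.py
```

```text
30.325 [ 0.4661 -0.2501  0.0015] [-1.9531  4.656   7.2016] 0.06612185030144863
[[220, 223, 226, 229, 232, 235, 238, 241, 244, 247, 256, 259, 262, 265, 268, 271, 274], [90, 94, 96, 100, 102, 105, 108, 110, 112, 112, 111, 110, 110, 110, 110, 103, 70]]
[220, 90] tz 2.4 z 5.8; [229, 100] tz 3.2 z 27.3; [238, 108] tz 2.7 z 41.9; [247, 112] tz -0.1 z 49.0; [262, 110] tz -10.1 z 48.3; [271, 103] tz -21.0 z 38.8;
```

Emit:
apply_moves([
  {"dp":[0,0,0],"roll":0,"grip":-0.7},
  {"dp":[0,0,0],"roll":0,"grip":-0.7},
  {"dp":[0,-0.01,0],"roll":0,"grip":-0.7},
  {"dp":[0,-0.03,0],"roll":0,"grip":-0.7},
  {"dp":[0,-0.04,-0.01],"roll":0,"grip":-0.7},
  {"dp":[0,-0.04,-0.03],"roll":0,"grip":-0.7},
  {"dp":[0,-0.03,-0.03],"roll":0,"grip":-0.7},
  {"dp":[0,0,0],"roll":0,"grip":-0.7},
])

```text
time_s: 31.38
ee_pos: [0.4419, -0.3182, 0.1541]
eef_rot: [-1.572, -0.004, -0.354]
force: [-0.1, 0.1, -0.9]
grip_width: 0.0803
```

Run:
```python
from h import *
i=imaging.camera_info("wrist");im=imaging.camera("wrist"); cv2.imwrite("pics/u1.png",im)
np.save("u1.npy",i["world_from_camera"])
o=ctrl.get_obs(); print(o["time_s"],o["ee_pos"],o["eef_rot"][2],o["force"])
h=cv2.cvtColor(im,cv2.COLOR_BGR2HSV)
m=((h[...,0]>92)&(h[...,0]<112)&(h[...,1]>50)&(h[...,2]>60)).astype(np.uint8)
n,l,s,ce=cv2.connectedComponentsWithStats(m)
for k in range(1,n):
    if s[k,4]>40: print(s[k],ce[k],onplane(i,ce[k],.082)[0])
t=imaging.camera("top");cv2.imwrite("pics/top1.png",t)
A=np.vstack([cv2.resize(im[60:300,170:470],(500,400)),cv2.resize(t[150:250,240:365],(500,400),interpolation=cv2.INTER_CUBIC)[:200]])
cv2.imwrite("pics/m7.png",A)
```

```text
31.425 [ 0.4417 -0.3168  0.1522] -0.3534347030679861 [ 0.194  -0.1551 -0.4937]
[287 141  61  15 603] [319.8988 148.34  ] [ 0.4614 -0.2732  0.082 ]
[245 246  43  35 389] [268.0463 263.3676] [ 0.3689 -0.3663  0.082 ]
```

Run:
```python
from h import *
im=cv2.imread("pics/u1.png"); i=dict(imaging.camera_info("wrist")); i["world_from_camera"]=np.load("u1.npy")
h=cv2.cvtColor(im,cv2.COLOR_BGR2HSV)
m=((h[...,0]>92)&(h[...,0]<112)&(h[...,1]>50)&(h[...,2]>60)); m[:135]=0;m[162:]=0;m[:,:280]=0;m[:,355:]=0
p=np.argwhere(m)
for c in range(286,352,5):
    r=p[p[:,1]==c,0]; print(c,r.min() if len(r) else 0,r.max() if len(r) else 0,end="; ")
c=p[(p[:,1]>306)&(p[:,1]<334)]; 
print(onplane(i,c.mean(0)[::-1],.082))
g=im.min(2)
for th in (170,200,225):
    mm=(g>th).astype(np.uint8)|m.astype(np.uint8); mm[230:]=0
    mm=cv2.morphologyEx(mm,cv2.MORPH_CLOSE,np.ones((5,5)))
    n,l,s,ce=cv2.connectedComponentsWithStats(mm); k=l[148,320]; print(s[k])
    cc=max(cv2.findContours((l==k).astype(np.uint8),0,2)[0],key=cv2.contourArea)
    w=onplane(i,cc[:,0,:],.046)[:,:2]; print(th,cv2.minAreaRect((w*1000).astype(np.float32)))
    ap=cv2.approxPolyDP(cc,3,True)[:,0,:]; print(ap.tolist(),(onplane(i,ap,.046)[:,:2]*1000).round(1).tolist())
# shaker from the top camera: dark well, white housing
t=cv2.imread("pics/top1.png");ti=imaging.camera_info("top")
```

```text
286 149 149; 291 141 153; 296 141 153; 301 143 154; 306 144 154; 311 144 155; 316 144 155; 321 144 155; 326 144 155; 331 143 154; 336 143 153; 341 141 153; 346 141 153; 351 0 0; [[ 0.4614 -0.2742  0.082 ]]
[ 285  122   64   56 3134]
170 ((456.8175048828125, -276.2806091308594), (58.62171936035156, 67.67057037353516), 69.63043975830078)
[[285, 122], [286, 171], [295, 171], [298, 177], [303, 171], [347, 171], [348, 122]] [[435.9, -237.2], [417.5, -285.8], [426.7, -289.3], [427.4, -296.6], [435.0, -292.3], [480.2, -309.2], [498.1, -260.3]]
[ 285  122   64   50 2871]
200 ((458.091064453125, -273.22186279296875), (52.00018310546875, 67.41207885742188), 69.63043975830078)
[[285, 122], [287, 171], [347, 171], [348, 122]] [[435.9, -237.2], [418.5, -286.2], [480.2, -309.2], [498.1, -260.3]]
[ 285  122   64   50 2740]
225 ((458.0912170410156, -273.2215270996094), (51.999420166015625, 67.41207885742188), 69.63043975830078)
[[285, 122], [287, 171], [347, 170], [348, 122]] [[435.9, -237.2], [418.5, -286.2], [480.5, -308.1], [498.1, -260.3]]
```

Emit:
apply_moves([
  {"dp":[0.001,0,0.023],"roll":0,"grip":-0.6},
  {"dp":[0.001,0,0.0235],"roll":0.175,"grip":-0.6},
  {"dp":[0,0,0],"roll":0.175,"grip":-0.6},
  {"dp":[0,0,0],"roll":0.175,"grip":-0.6},
  {"dp":[0,0,0],"roll":0.175,"grip":-0.6},
  {"dp":[0,0,0],"roll":0.175,"grip":-0.6},
  {"dp":[0,0,0],"roll":0.175,"grip":-0.6},
  {"dp":[0,0,0],"roll":0.175,"grip":-0.6},
  {"dp":[0,0,0],"roll":0.175,"grip":-0.6},
  {"dp":[0,0,0],"roll":0.17,"grip":-0.6},
])

```text
time_s: 32.72
ee_pos: [0.4596, -0.2721, 0.1501]
eef_rot: [-1.573, 0.001, -1.927]
force: [0.8, 0.8, 0.6]
grip_width: 0.0752
```

Emit:
apply_moves([
  {"dp":[0,0.02,0],"roll":0,"grip":-0.6},
  {"dp":[0,0,0],"roll":0,"grip":-0.6},
])

```text
time_s: 32.98
ee_pos: [0.459, -0.2719, 0.1294]
eef_rot: [-1.575, 0.001, -1.921]
force: [1.0, 0.4, 0.1]
grip_width: 0.0751
```

Run:
```python
from h import *
i=imaging.camera_info("wrist");im=imaging.camera("wrist"); cv2.imwrite("pics/u2.png",im)
o=ctrl.get_obs(); ee=o["ee_pos"]; y=o["eef_rot"][2]; print(o["time_s"],ee,o["eef_rot"],o["qpos"])
h=cv2.cvtColor(im,cv2.COLOR_BGR2HSV)
m=((h[...,0]>92)&(h[...,0]<112)&(h[...,1]>50)&(h[...,2]>60)).astype(np.uint8)
n,l,s,ce=cv2.connectedComponentsWithStats(m)
pr=proj(i,[[.4595,-.2737,.082]])[0]; print("pred",pr)
for k in range(1,n):
    if s[k,4]>60:
        w=onplane(i,ce[k],.082)[0]; d=w[:2]-ee[:2]; print(s[k],ce[k],w,"tx",d@[np.cos(y),np.sin(y)],"tz",d@[-np.sin(y),np.cos(y)])
```

```text
33.025 [ 0.4595 -0.2724  0.1306] [-1.5731  0.0007 -1.9209] [-0.6037  0.3122  1.6242  0.0001  1.2076  1.3172]
pred [319.9012 203.9835]
[313 165  14  62 741] [319.4683 195.5115] [ 0.4671 -0.276   0.082 ] tx 0.0008404999167798514 tz 0.008390277776716262
[ 423  214   90   68 1137] [467.2181 242.2181] [ 0.3769 -0.3909  0.082 ] tx 0.13968168920228966 tz -0.036907850336272814
```

Run:
```python
from h import *
i=imaging.camera_info("wrist"); o=ctrl.get_obs(); ee=o["ee_pos"]; y=o["eef_rot"][2]
u=np.array([-np.sin(y),np.cos(y),0]);c=np.array([ee[0],ee[1],0])
for t in (0,.004,.008):
    print(t,[proj(i,[c+u*(t+a)+[0,0,z]])[0][1].round(1) for a,z in((.033,.046),(.014,.082),(-.014,.082),(-.033,.046))])
im=cv2.imread("pics/u2.png"); g=cv2.cvtColor(im,6).astype(int)
h=cv2.cvtColor(im,cv2.COLOR_BGR2HSV)
for r in range(140,262,3): print(r,g[r,[292,300,308,319,330,340]],h[r,319,:2],end=" | ")
```

```text
0 [np.float64(163.9), np.float64(189.9), np.float64(219.5), np.float64(225.9)]
0.004 [np.float64(159.9), np.float64(185.5), np.float64(215.3), np.float64(222.3)]
0.008 [np.float64(155.9), np.float64(181.2), np.float64(211.2), np.float64(218.7)]
140 [93 97 94 83 83 82] [90  6] | 143 [94 97 91 88 84 82] [140   8] | 146 [ 95 110  95  83  71  83] [90  6] | 149 [104 115 103  83  70  70] [120   6] | 152 [107 115 103  85  72  71] [120   3] | 155 [104 111 102  84  71  72] [105   6] | 158 [101 105  90  81  66  65] [105  12] | 161 [ 88 201 205 209 210 213] [108   6] | 164 [ 85 240 244 229 218 215] [0 2] | 167 [ 85 226 241 218 245 236] [108   6] | 170 [ 89 175  92 132 196 224] [101  58] | 173 [ 86 196 199 110 225 208] [100  75] | 176 [ 90 201 210 110 231 221] [101  76] | 179 [ 89 232 237 112 240 236] [100  76] | 182 [ 88 236 239 110 241 236] [101  76] | 185 [ 90 172 136 111 227 238] [101  79] | 188 [ 92 185 167 123 216 199] [100  80] | 191 [ 90 190 202 115 221 218] [100  77] | 194 [ 90 229 235 121 240 236] [100  80] | 197 [ 89 232 236 122 239 235] [100  80] | 200 [ 91 191 157 119 226 232] [100  81] | 203 [ 88 210 151 118 214 209] [101  83] | 206 [ 89 190 193 119 210 217] [101  81] | 209 [ 86 228 234 118 238 235] [101  84] | 212 [ 89 230 234 118 238 234] [100  82] | 215 [ 85 190 167 118 224 234] [100  80] | 218 [ 95 192 200 113 218 212] [100  81] | 221 [ 89 189 191 102 208 226] [101  73] | 224 [ 89 229 232 218 237 234] [140   3] | 227 [ 92  95  93 166 100  96] [113   6] | 230 [92 91 92 75 92 92] [100  10] | 233 [89 95 85 74 78 70] [90 10] | 236 [88 93 80 78 71 72] [90  3] | 239 [87 88 78 77 70 73] [90  3] | 242 [81 87 78 73 71 69] [105   7] | 245 [83 84 77 70 69 70] [90  7] | 248 [81 86 74 70 67 69] [80 11] | 251 [80 84 70 71 65 70] [105   7] | 254 [81 85 70 68 66 70] [60  4] | 257 [81 67 68 64 64 67] [75  8] | 260 [82 66 69 69 65 68] [105   7] |
```

Emit:
apply_moves([
  {"dp":[0.001,0.025,0.001],"roll":0,"grip":-0.6},
  {"dp":[0,0.03,0],"roll":0,"grip":-0.6},
  {"dp":[0,0.025,0],"roll":0,"grip":-0.6},
  {"dp":[0,0.013,0],"roll":0,"grip":-0.6},
  {"dp":[0,0.005,0],"roll":0,"grip":-0.6},
  {"dp":[0,0,0],"roll":0,"grip":0.4},
  {"dp":[0,0,0],"roll":0,"grip":0.5},
  {"dp":[0,0,0],"roll":0,"grip":0.6},
  {"dp":[0,0,0],"roll":0,"grip":0.7},
], newtons=10)

```text
time_s: 34.15
ee_pos: [0.4604, -0.2747, 0.0337]
eef_rot: [-1.57, -0.0, -1.922]
force: [-0.9, 1.1, 0.5]
grip_width: 0.0387
```

Emit:
apply_moves([
  {"dp":[0,0,0],"roll":0,"grip":0.76},
  {"dp":[0,0,0],"roll":0,"grip":1},
  {"dp":[0,0,0],"roll":0,"grip":1},
  {"dp":[0,0,0],"roll":0,"grip":1},
], newtons=40)

```text
time_s: 34.65
ee_pos: [0.4604, -0.2745, 0.0334]
eef_rot: [-1.571, 0.0, -1.922]
force: [0.5, 1.8, 1.1]
grip_width: 0.0113
```

Emit:
apply_moves([
  {"dp":[0,-0.005,0],"roll":0,"grip":1},
  {"dp":[0,-0.015,0],"roll":0,"grip":1},
  {"dp":[0,-0.025,0],"roll":0,"grip":1},
  {"dp":[0,-0.03,0],"roll":0,"grip":1},
  {"dp":[0,-0.03,0],"roll":0,"grip":1},
  {"dp":[0,-0.025,0],"roll":0,"grip":1},
  {"dp":[0,0,0],"roll":0,"grip":1},
])

```text
time_s: 35.52
ee_pos: [0.4609, -0.2751, 0.1657]
eef_rot: [-1.567, -0.001, -1.922]
force: [-0.7, 0.5, -5.2]
grip_width: 0.0116
```

Run:
```python
from h import *
o=ctrl.get_obs(); print(o["time_s"],o["ee_pos"],o["force"],o["moment"],o["grip_width"])
t=cv2.imread("pics/top0.png");ti=imaging.camera_info("top")
g=t.min(2); m=(g>170).astype(np.uint8); m[:150]=0;m[245:]=0;m[:,:245]=0;m[:,325:]=0
cs,hi=cv2.findContours(m,cv2.RETR_CCOMP,cv2.CHAIN_APPROX_NONE)
for c in cs:
    if cv2.contourArea(c)<150: continue
    w=(onplane(ti,c[:,0,:],.1)[:,:2]*1000).astype(np.float32); print(len(c),cv2.minAreaRect(w)); 
    ap=cv2.approxPolyDP(c,3,True)[:,0,:]; print(ap.tolist(),(onplane(ti,ap,.1)[:,:2]*1000).round().tolist())
```

```text
35.525 [ 0.4609 -0.2751  0.1657] [-0.7082  0.5432 -5.1955] [ 0.0764 -0.0476 -0.03  ] 0.011576356216535737
64 ((563.655029296875, 106.64237213134766), (58.302433013916016, 63.75693893432617), 17.053617477416992)
[[286, 182], [270, 191], [276, 201], [284, 201], [282, 197], [289, 198], [292, 193]] [[599.0, 84.0], [580.0, 145.0], [540.0, 132.0], [533.0, 106.0], [549.0, 109.0], [540.0, 87.0], [555.0, 73.0]]
204 ((538.6624145507812, 116.563232421875), (201.12338256835938, 215.20175170898438), 17.01185417175293)
[[293, 162], [251, 185], [262, 204], [257, 203], [252, 214], [262, 217], [266, 212], [278, 233], [320, 210]] [[665.0, 44.0], [616.0, 205.0], [541.0, 181.0], [548.0, 197.0], [514.0, 222.0], [496.0, 190.0], [510.0, 174.0], [429.0, 149.0], [474.0, -7.0]]
99 ((480.8129577636719, 77.31993865966797), (52.87688064575195, 153.5744171142578), 17.048723220825195)
[[311, 197], [315, 211], [282, 230], [277, 227], [274, 218]] [[526.0, 12.0], [474.0, 10.0], [436.0, 134.0], [450.0, 148.0], [483.0, 151.0]]
97 ((572.0208740234375, 103.74647521972656), (110.63130187988281, 97.60643005371094), 16.867538452148438)
[[287, 172], [301, 197], [277, 209], [263, 185]] [[634.0, 73.0], [534.0, 46.0], [511.0, 135.0], [607.0, 164.0]]
```

Emit:
apply_moves([
  {"dp":[-0.02,0,0.004],"roll":0,"grip":1},
  {"dp":[-0.035,0,0.005],"roll":0,"grip":1},
  {"dp":[-0.035,0,0.006],"roll":0,"grip":1},
  {"dp":[-0.035,0,0.006],"roll":0,"grip":1},
  {"dp":[-0.035,0,0.006],"roll":0,"grip":1},
  {"dp":[-0.035,0,0.006],"roll":0,"grip":1},
  {"dp":[-0.035,0,0.006],"roll":0,"grip":1},
  {"dp":[-0.035,0,0.006],"roll":0,"grip":1},
  {"dp":[-0.03,0,0.005],"roll":0,"grip":1},
  {"dp":[-0.018,0,0],"roll":0,"grip":1},
])

```text
time_s: 36.78
ee_pos: [0.6149, 0.0032, 0.1621]
eef_rot: [-1.573, -0.001, -1.921]
force: [-0.7, -0.2, -3.6]
grip_width: 0.0118
```

Emit:
apply_moves([
  {"dp":[0,0,0],"roll":-0.17,"grip":1},
  {"dp":[0,0,0],"roll":-0.17,"grip":1},
  {"dp":[0,0,0],"roll":-0.17,"grip":1},
  {"dp":[0,0,0],"roll":-0.17,"grip":1},
  {"dp":[0,0,0],"roll":-0.17,"grip":1},
  {"dp":[0,0,0],"roll":-0.17,"grip":1},
  {"dp":[0,0,0],"roll":-0.17,"grip":1},
  {"dp":[0,0,0],"roll":-0.17,"grip":1},
  {"dp":[0,0,0],"roll":-0.17,"grip":1},
  {"dp":[0,0,0],"roll":-0.17,"grip":1},
])

```text
time_s: 38.02
ee_pos: [0.6144, 0.0017, 0.1628]
eef_rot: [-1.571, 0.001, -0.217]
force: [0.1, 0.2, -3.4]
grip_width: 0.0113
```

Emit:
apply_moves([
  {"dp":[0,0,0],"roll":-0.17,"grip":1},
  {"dp":[0,0,0],"roll":-0.17,"grip":1},
  {"dp":[0,0,0],"roll":-0.17,"grip":1},
  {"dp":[0,0,0],"roll":0,"grip":1},
])

```text
time_s: 38.52
ee_pos: [0.6145, 0.0018, 0.1629]
eef_rot: [-1.571, 0.001, 0.287]
force: [-0.5, -0.8, -4.7]
grip_width: 0.0114
```

Run:
```python
from h import *
i=imaging.camera_info("wrist");im=imaging.camera("wrist"); cv2.imwrite("pics/s1.png",im); np.save("s1.npy",i["world_from_camera"])
o=ctrl.get_obs(); print(o["time_s"],o["ee_pos"],o["eef_rot"],o["force"],o["grip_width"])
c=np.cos(.297);s=np.sin(.297)
for q in [(-60,-42,100),(35,-42,100),(35,42,100),(-60,42,100),(60,86,100),(60,-86,100),(-10,22,74),(-10,-22,74),(0,0,50)]:
    w=[.5835+(c*q[0]-s*q[1])/1000,.107+(s*q[0]+c*q[1])/1000,q[2]/1000]; print(q,proj(i,[w])[0].round(1))
cv2.imwrite("pics/m8.png",cv2.resize(im,(800,500)))
```

```text
38.575 [0.6146 0.0018 0.163 ] [-1.5706  0.0007  0.2839] [ 1.1743 -0.3473 -4.0546] 0.011729491097266545
(-60, -42, 100) [251.9 128.7]
(35, -42, 100) [356.7 127.4]
(35, 42, 100) [358.7  24.1]
(-60, 42, 100) [245.3  25.6]
(60, 86, 100) [391.2 -37.6]
(60, -86, 100) [382.3 175.2]
(-10, 22, 74) [306.7  58. ]
(-10, -22, 74) [307.6 106.9]
(0, 0, 50) [317.6  86.3]
```

View pics/m8.png

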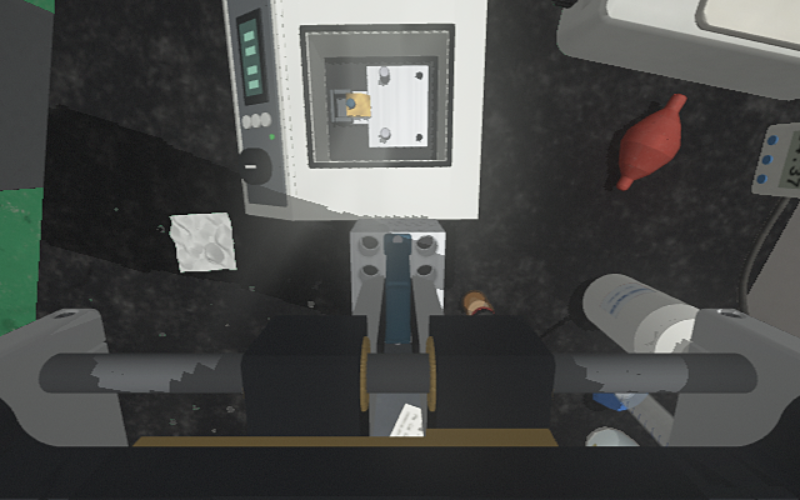

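Run:
```python
from h import *
im=cv2.imread("pics/s1.png"); g=cv2.cvtColor(im,6)
print("d1 rows 48-68 cols 298-317");print(g[48:68,298:318]);print("d2 rows 96-118");print(g[96:118,298:318])
# rim edges: columns at row 80, rows at col 300; edge tilt
for r in(40,110): print(r,g[r,232:262],g[r,340:372])
for c in(270,330): print(c,g[12:36,c],g[120:142,c])
```

```text
d1 rows 48-68 cols 298-317
[[107 108 107 107 109 109 109 106 107 108 108 108 108 109 110 109 110 110
  110 111]
 [107 107 107 106 107 107 108 113 116 107 106 109 110 109 108 108 110 109
  110 110]
 [105 111 118 117 110 104 112 117 117 118 119 115 107 106 112 119 119 119
  114 107]
 [111 110 112 112 111 112 112 115 114 114 115 114 113 112 111 113 112 111
  112 112]
 [116 116 117 115 118 119 126 128 130 132 134 134 130 136 142 140 142 141
  141 142]
 [241 241 239 237 242 251 232 166 159 160 157 212 247 244 242 241 243 243
  242 239]
 [229 230 228 226 231 228 195 183 199 198 196 186 218 236 232 231 232 232
  231 228]
 [226 227 224 222 229 200 163 199 198 196 195 186 177 214 231 228 229 229
  228 225]
 [226 227 224 224 218 188 184 201 199 198 196 197 163 193 233 228 229 229
  227 225]
 [226 227 223 223 217 186 189 204 201 199 197 199 173 202 235 230 230 229
  227 225]
 [226 227 224 224 217 184 183 205 204 203 201 206 169 171 223 231 229 230
  227 225]
 [226 226 224 223 231 192 157 207 206 206 207 204 159 166 226 231 229 229
  227 225]
 [225 227 224 223 231 193 118 175 205 213 203 164 118
[... 2716 characters left out ...]
8 103  70  71  61 145 225 233 230 228 229 229 229 229]
110 [190 179 226 221 221 222 222 222 222 223 223 230 221 148  72  81  73 131
 183 159 109 116 122 123 122 122 123 124 125 127] [247 227 104  94  98  93  82  83  79  99 120 120 118 119 118 114 171 166
  69  77  73 109 211 239 231 230 229 229 230 229 229 229]
270 [227 227 227 227 228 229 239 173  84  90  93  89  83 114 174 139 120 120
 122 119 120 120 122 121] [113 114 113 115 114 114 115 109 131 217 105 104 105  97 124 238 228 225
 225 225 225 226]
330 [230 230 231 230 230 234 252  96  85  93  92  86 122 201 160 124 125 126
 127 127 126 127 128 128] [101 101  99 101 101 100  98  89 204 104  80  85  76  68 253 238 232 232
 233 232 232 232]
```

Run:
```python
from h import *
im=cv2.imread("pics/s1.png"); g=cv2.cvtColor(im,6); i=dict(imaging.camera_info("wrist")); i["world_from_camera"]=np.load("s1.npy")
d=onplane(i,[(306.65,56.85),(307.75,105.8)],.074); print("dowels",d,np.linalg.norm(d[0]-d[1]))
v=d[0]-d[1]; hd=np.arctan2(v[1],v[0])-np.pi/2; print("heading from dowels",hd)
a=onplane(i,[(240.5,40),(245,110),(363,40),(361.5,110),(270,19.3),(330,18.7),(270,134.5),(330,133.6)],.1)[:,:2]
print("headings L,R",[np.arctan2(*(a[k]-a[k+1])[::-1])-np.pi/2 for k in(0,2)],"far,near",[np.arctan2(*(a[k+1]-a[k])[::-1]) for k in(4,6)])
H=.29
c=np.array([np.cos(H),np.sin(H)]);n=np.array([-np.sin(H),np.cos(H)])
L=(a[:2]@c).mean();R=(a[2:4]@c).mean();F=(a[4:6]@n).mean();N=(a[6:]@n).mean(); print("size",R-L,F-N)
ctr=c*(L+R)/2+n*(F+N)/2; seat=ctr+.0125*c; print("seat mid",seat)
dm=d.mean(0)[:2]+.010*c; e=dm-seat; print("plate at",dm,"offset x,y",e@c,e@n)
# block in the hand
for r in (182,200,215): print(r,g[r,272:292],g[r,348:366])
for cc in (290,345): print(cc,g[168:190,cc])
p=np.array([0.6146,.0018,.1756]); print("TCP line at top-face height",proj(i,[p])[0], "yaw tool",.2839)
```

```text
dowels [[0.5672 0.1261 0.074 ]
 [0.5802 0.0841 0.074 ]] 0.043983819676840404
heading from dowels 0.3002531697401589
headings L,R [np.float64(0.2922689157103131), np.float64(0.2985112204577942)] far,near [np.float64(0.29370496183691736), np.float64(0.29983195468307533)]
size 0.10391760246593806 0.09367901370756182
seat mid [0.5831 0.1063]
plate at [0.5833 0.1079] offset x,y 0.0005985435883460758 0.001526326075583568
182 [ 63  63  65  64  66  66  70  72  68  78 108 125 124 125 125 125 126 127
 128 128] [127 127 126 129 133 115  74  63  66  68  66  66  67  67  65  64  69  71]
200 [ 59  56  55  56  58  58  57  60 114 144 135 134 135 131 125 116 111 116
 117 118] [125 167 212 230 232 231 238 202  61  51  58  59  58  58  58  56  60  63]
215 [ 45  48  50  50  49  50  54  46  87 129 135 129 131 135 133 122 114 116
  95  65] [117 131 137 140 143 138 132  92  44  50  52  53  52  53  50  54  58  54]
290 [224 224 225 230 205 147 152 134 130 129 130 130 130 129 128 125 127 128
 148 147 145 135]
345 [230 229 229 229 230 232 246 126 122 126 129 128 115 128 129 126 120 143
 240 237 223 114]
TCP line at top-face height [317.6028 226.5631] yaw tool 0.2839
```

Run:
```python
from h import *
i=dict(imaging.camera_info("wrist")); i["world_from_camera"]=np.load("s1.npy"); y=.2839; ee=np.array([.6146,.0018])
def tt(px,z): d=onplane(i,px,z)[:,:2]-ee; return np.c_[d@[np.cos(y),np.sin(y)],d@[-np.sin(y),np.cos(y)]]*1000
print("top edge",tt([(290,186),(345,185.7)],.1756),"bottom edge",tt([(290,172.7),(345,174.5)],.1296), "x sides top",tt([(279.7,200),(355.6,200)],.1756))
o=ctrl.get_obs(); print(o["ee_pos"],o["eef_rot"])
Y=o["eef_rot"][2]; T=np.array([.5833,.1079]); d=T-np.array(o["ee_pos"][:2]); H=.297
print("delta in axes after yaw to H:",d@[np.cos(H),np.sin(H)],d@[-np.sin(H),np.cos(H)],"roll",-(H-Y))
```

```text
top edge [[-18.8628  29.17  ]
 [ 18.6596  29.435 ]] bottom edge [[-23.2293  31.2565]
 [ 22.7889  29.8042]] x sides top [[-26.1903  19.3066]
 [ 26.2113  19.3887]]
[0.6146 0.0018 0.163 ] [-1.5706  0.0007  0.2839]
delta in axes after yaw to H: 0.0010981227500974121 0.11061766933437338 roll -0.013136371291189552
```

Emit:
apply_moves([
  {"dp":[0,0,0],"roll":-0.013,"grip":1},
  {"dp":[0,0,0.02],"roll":0,"grip":1},
  {"dp":[0,0,0.03],"roll":0,"grip":1},
  {"dp":[0.001,0,0.03],"roll":0,"grip":1},
  {"dp":[0,0,0.023],"roll":0,"grip":1},
  {"dp":[0,0,0.0105],"roll":0,"grip":1},
  {"dp":[0,0,0],"roll":0,"grip":1},
  {"dp":[0,0,0],"roll":0,"grip":1},
])

```text
time_s: 39.58
ee_pos: [0.5824, 0.1102, 0.1634]
eef_rot: [-1.571, 0.0, 0.3]
force: [-0.2, -0.9, -3.1]
grip_width: 0.0117
```

```bash
cat > tgt.py <<'E'
from h import *
o=ctrl.get_obs(); y=o["eef_rot"][2]; ee=o["ee_pos"]; H=.297
T=np.array([.5833,.1079])+.0028*np.array([-np.sin(H),np.cos(H)]); d=T-ee[:2]
print(o["time_s"],ee,y,o["force"],o["moment"],o["grip_width"],"need tx,tz",d@[np.cos(y),np.sin(y)],d@[-np.sin(y),np.cos(y)],"bottom",ee[2]-.0334)
E
python3 tgt.py
```

```text
39.575 [0.5824 0.1102 0.1634] 0.3002378535290786 [-0.2405 -0.856  -3.132 ] [-0.0389 -0.1058 -0.026 ] 0.0116658553628382 need tx,tz 0.0001995112399524001 0.00037248894761773176 bottom 0.13002032645318767
```

Emit:
apply_moves([
  {"dp":[0,0.01,0],"roll":0,"grip":1},
  {"dp":[0,0.015,0],"roll":0,"grip":1},
  {"dp":[0,0.015,0],"roll":0,"grip":1},
  {"dp":[0,0.008,0],"roll":0,"grip":1},
  {"dp":[0,0.003,0],"roll":0,"grip":1},
  {"dp":[0,0.001,0],"roll":0,"grip":1},
])

```text
time_s: 40.33
ee_pos: [0.5824, 0.1108, 0.1116]
eef_rot: [-1.571, -0.0, 0.301]
force: [-0.4, 0.8, -4.6]
grip_width: 0.0113
```

Emit:
apply_moves([
  {"dp":[0,0.0015,0],"roll":0,"grip":1},
  {"dp":[0,0.0015,0],"roll":0,"grip":1},
  {"dp":[0,0.001,0],"roll":0,"grip":1},
  {"dp":[0,0.001,0],"roll":0,"grip":1},
])

```text
time_s: 40.83
ee_pos: [0.5823, 0.1108, 0.1065]
eef_rot: [-1.571, -0.0, 0.301]
force: [-0.5, -0.3, -3.5]
grip_width: 0.0113
```

```bash
python3 tgt.py
```

```text
40.825 [0.5823 0.1108 0.1065] 0.30101475015716206 [-0.489  -0.3065 -3.456 ] [-0.0031 -0.0588  0.0138] 0.011348275352499786 need tx,tz 0.00014347582115531595 -0.0002355571952422556 bottom 0.07305204438387808
```

Bottom is just below the nominal dowel height with no contact; go on in small steps.

Emit:
apply_moves([
  {"dp":[0,0.001,0],"roll":0,"grip":1},
  {"dp":[0,0.001,0],"roll":0,"grip":1},
])

```text
time_s: 41.08
ee_pos: [0.5823, 0.1108, 0.1044]
eef_rot: [-1.571, -0.0, 0.301]
force: [0.7, -0.4, -4.1]
grip_width: 0.0112
```

Emit:
apply_moves([
  {"dp":[0,0.001,0],"roll":0,"grip":1},
  {"dp":[0,0.001,0],"roll":0,"grip":1},
  {"dp":[0,0,0],"roll":0,"grip":1},
])

```text
time_s: 41.45
ee_pos: [0.5822, 0.1107, 0.1024]
eef_rot: [-1.571, 0.0, 0.301]
force: [0.4, -0.4, -3.9]
grip_width: 0.0114
```

Emit:
apply_moves([
  {"dp":[0,0.001,0],"roll":0,"grip":1},
  {"dp":[0,0.001,0],"roll":0,"grip":1},
  {"dp":[0,0.001,0],"roll":0,"grip":1},
])

```text
time_s: 41.82
ee_pos: [0.5822, 0.1108, 0.0994]
eef_rot: [-1.571, 0.0, 0.301]
force: [0.9, -0.4, -4.1]
grip_width: 0.0114
```

Emit:
apply_moves([
  {"dp":[0,0.001,0],"roll":0,"grip":1},
  {"dp":[0,0.001,0],"roll":0,"grip":1},
  {"dp":[0,0,0],"roll":0,"grip":1},
])

```text
time_s: 42.2
ee_pos: [0.5825, 0.1108, 0.0976]
eef_rot: [-1.571, -0.001, 0.301]
force: [0.8, 0.9, -2.8]
grip_width: 0.0112
```

```bash
python3 tgt.py
```

```text
42.2 [0.5825 0.1108 0.0976] 0.30100416029457644 [ 0.8067  0.8767 -2.8154] [ 0.1527 -0.3266  0.0172] 0.011188397559617543 need tx,tz -5.321330864700668e-05 -0.00023651277252272385 bottom 0.06424479276492909
```

Emit:
apply_moves([
  {"dp":[0,0,0],"roll":0,"grip":1},
  {"dp":[0,0.001,0],"roll":0,"grip":1},
  {"dp":[0,0.001,0],"roll":0,"grip":1},
], newtons=55)

```text
time_s: 42.58
ee_pos: [0.5829, 0.1109, 0.0961]
eef_rot: [-1.571, -0.002, 0.301]
force: [3.4, 1.6, 4.6]
grip_width: 0.0112
```

Emit:
apply_moves([
  {"dp":[0,0.001,0],"roll":0,"grip":1},
  {"dp":[0,0.001,0],"roll":0,"grip":1},
  {"dp":[0,0,0],"roll":0,"grip":1},
])

```text
time_s: 42.95
ee_pos: [0.5832, 0.1109, 0.0944]
eef_rot: [-1.571, -0.003, 0.301]
force: [3.7, 2.4, 4.5]
grip_width: 0.0116
```

```bash
python3 tgt.py
```

```text
42.95 [0.5832 0.1109 0.0944] 0.30099761373004674 [3.7064 2.3794 4.4867] [ 0.314  -1.0471  0.0164] 0.011603133238879251 need tx,tz -0.0007774390651049126 -0.00012562959676830804 bottom 0.060982035620367234
```

Emit:
apply_moves([
  {"dp":[0,0.0015,0],"roll":0,"grip":1},
  {"dp":[0,0.0015,0],"roll":0,"grip":1},
  {"dp":[0,0.0015,0],"roll":0,"grip":1},
])

```text
time_s: 43.32
ee_pos: [0.5831, 0.1109, 0.0898]
eef_rot: [-1.571, -0.002, 0.301]
force: [4.4, 1.3, 3.4]
grip_width: 0.011
```

Emit:
apply_moves([
  {"dp":[0,0.0015,0],"roll":0,"grip":1},
  {"dp":[0,0.0015,0],"roll":0,"grip":1},
  {"dp":[0,0.001,0],"roll":0,"grip":1},
])

```text
time_s: 43.7
ee_pos: [0.5814, 0.1106, 0.0839]
eef_rot: [-1.57, 0.003, 0.301]
force: [-0.2, 0.1, -4.8]
grip_width: 0.0113
```

```bash
python3 tgt.py
```

```text
43.7 [0.5814 0.1106 0.0839] 0.301039068624009 [-0.232   0.1193 -4.7561] [-0.0856 -0.0407 -0.0397] 0.011334038624293188 need tx,tz 0.001074784840171059 -0.0003113964070707306 bottom 0.05050078386369948
```

Emit:
apply_moves([
  {"dp":[0,0.001,0],"roll":0,"grip":1},
  {"dp":[0,0.0005,0],"roll":0,"grip":1},
])

```text
time_s: 43.95
ee_pos: [0.5818, 0.1108, 0.0836]
eef_rot: [-1.571, 0.001, 0.301]
force: [-5.4, 0.8, 7.4]
grip_width: 0.0112
```

Emit:
apply_moves([
  {"dp":[0,0.0005,0],"roll":0,"grip":1},
  {"dp":[0,0.0005,0],"roll":0,"grip":1},
  {"dp":[0,0,0],"roll":0,"grip":1},
])

```text
time_s: 44.32
ee_pos: [0.5821, 0.1108, 0.0836]
eef_rot: [-1.571, -0.0, 0.301]
force: [-6.7, 0.8, 13.6]
grip_width: 0.0115
```

Emit:
apply_moves([
  {"dp":[0,-0.001,0],"roll":0,"grip":1},
  {"dp":[0,-0.001,0],"roll":0,"grip":1},
  {"dp":[0,-0.001,0],"roll":0,"grip":1},
  {"dp":[0,0,0],"roll":0,"grip":1},
])

```text
time_s: 44.82
ee_pos: [0.5818, 0.1106, 0.0847]
eef_rot: [-1.571, 0.001, 0.301]
force: [-0.9, -0.7, -8.1]
grip_width: 0.0114
```

Emit:
apply_moves([
  {"dp":[0,-0.001,0],"roll":0,"grip":1},
  {"dp":[0,0,0],"roll":0,"grip":1},
])

```text
time_s: 45.08
ee_pos: [0.5813, 0.1106, 0.0851]
eef_rot: [-1.57, 0.003, 0.301]
force: [-1.8, -0.9, -19.3]
grip_width: 0.0114
```

Emit:
apply_moves([
  {"dp":[0,0.0015,0],"roll":0,"grip":1},
  {"dp":[0,0.0015,0],"roll":0,"grip":1},
  {"dp":[0,0.0005,0],"roll":0,"grip":1},
  {"dp":[0,0,0],"roll":0,"grip":1},
])

```text
time_s: 45.58
ee_pos: [0.5828, 0.1109, 0.0836]
eef_rot: [-1.571, -0.002, 0.301]
force: [0.7, -0.0, -4.3]
grip_width: 0.0112
```

Emit:
apply_moves([
  {"dp":[0,0,0],"roll":0,"grip":0.5},
  {"dp":[0,0,0],"roll":0,"grip":0.2},
  {"dp":[0,0,0],"roll":0,"grip":0},
  {"dp":[0,-0.005,0],"roll":0,"grip":0},
  {"dp":[0,-0.02,0],"roll":0,"grip":0},
  {"dp":[0,-0.03,0],"roll":0,"grip":0},
  {"dp":[0,-0.03,0],"roll":0,"grip":0},
  {"dp":[0,-0.02,-0.02],"roll":0,"grip":0},
  {"dp":[0,0,-0.04],"roll":0,"grip":0},
  {"dp":[0,0,-0.03],"roll":0,"grip":0},
])

```text
time_s: 46.82
ee_pos: [0.6093, 0.0235, 0.1887]
eef_rot: [-1.571, -0.001, 0.301]
force: [0.0, 0.7, -0.2]
grip_width: 0.0467
```

Emit:
apply_moves([
  {"dp":[0,0,0],"roll":0,"grip":0},
  {"dp":[0,0,0],"roll":0,"grip":0},
])

```text
time_s: 47.08
ee_pos: [0.6088, 0.0254, 0.1881]
eef_rot: [-1.571, -0.0, 0.301]
force: [-0.1, 0.6, -0.3]
grip_width: 0.0473
```

Run:
```python
from h import *
i=imaging.camera_info("wrist");im=imaging.camera("wrist"); cv2.imwrite("pics/f1.png",im); t=imaging.camera("top"); cv2.imwrite("pics/ftop.png",t)
o=ctrl.get_obs(); print(o["time_s"],o["ee_pos"],o["force"],o["grip_width"])
h=cv2.cvtColor(im,cv2.COLOR_BGR2HSV)
m=((h[...,0]>92)&(h[...,0]<112)&(h[...,1]>50)&(h[...,2]>60)).astype(np.uint8)
n,l,s,ce=cv2.connectedComponentsWithStats(m); H=.297
for k in range(1,n):
    if s[k,4]>80:
        w=onplane(i,ce[k],.125)[0]; d=w[:2]-[.5833,.1079]; print(s[k],w,"rel plate x,y",d@[np.cos(H),np.sin(H)],d@[-np.sin(H),np.cos(H)])
# block top outline: crown/top corners predicted for fitted block at z=.096, and grey samples just in/out
c,sn=np.cos(H),np.sin(H)
g=cv2.cvtColor(im,6)
for q in [(-26,-33),(26,-33),(26,33),(-26,33)]:
    w=[.5833+(c*q[0]-sn*q[1])/1000,.1079+(sn*q[0]+c*q[1])/1000,.096]; print(q,proj(i,[w])[0].round(1))
ctr=proj(i,[[.5833,.1079,.096]])[0]; print(ctr, "row",g[int(ctr[1])+12,int(ctr[0])-50:int(ctr[0])+50:2])
# others unmoved: difference of the top view before/after around vials, rack, beaker
a=cv2.imread("pics/top0.png")
for nme,(x,y) in dict(vials=(320,157),rack=(437,224),beaker=(204,246)).items():
    print(nme,cv2.absdiff(a,t)[y-12:y+12,x-14:x+14].mean().round(1))
```

```text
47.175 [0.6087 0.0258 0.1881] [ 0.1877 -0.3252  0.4536] 0.04696281775305708
[312  87  13  43 399] [0.5841 0.1074 0.125 ] rel plate x,y 0.0006153274271368265 -0.0006776635625605383
(-26, -33) [292.  142.4]
(26, -33) [343.2 142.5]
(26, 33) [344.8  72.8]
(-26, 33) [290.8  72.6]
[317.6923 108.5151] row [120 106 126 135 132 134 133 135 136 124 239 197 141 228 224 161 142 115
 116 114 118 208 129 103 107 107  92 108  89 210 237 119 100 104 104 101
 157 237 232  59 110 115 112 149  73 146 235 230 230 229]
vials 51.7
rack 0.7
beaker 0.8
```

Run:
```python
from h import *
a=cv2.imread("pics/scene0.png"); b=imaging.camera("scene")
d=cv2.absdiff(a,b)
for n,(x,y) in dict(white=(298,186),amber=(283,184)).items(): print(n,d[y-9:y+9,x-6:x+6].mean().round(1),b[y-9:y+9:3,x])
w=cv2.imread("pics/w1.png")
```

```text
white 2.0 [[ 46  45  45]
 [254 254 254]
 [201 207 208]
 [211 202 183]
 [223 220 207]
 [206 208 208]]
amber 1.4 [[ 66  65  66]
 [ 60  60  61]
 [ 99 121 166]
 [121 149 171]
 [ 88 127 166]
 [ 42  63  81]]
```

Emit:
apply_moves([
  {"dp":[0,-0.02,0],"roll":0,"grip":0},
  {"dp":[-0.04,0,-0.02],"roll":0,"grip":0},
  {"dp":[-0.04,0,-0.03],"roll":0,"grip":0},
  {"dp":[-0.04,0,-0.035],"roll":0,"grip":0},
  {"dp":[-0.03,0,-0.035],"roll":0,"grip":0},
  {"dp":[-0.02,0,-0.035],"roll":0,"grip":0},
  {"dp":[0,0,-0.03],"roll":0,"grip":0},
  {"dp":[0,0,0],"roll":0,"grip":0},
])

```text
time_s: 48.22
ee_pos: [0.5015, -0.203, 0.2078]
eef_rot: [-1.571, 0.0, 0.3]
force: [1.1, 0.8, -0.9]
grip_width: 0.0471
```

Run:
```python
from h import *
o=ctrl.get_obs(); print(o["time_s"],o["ee_pos"],o["force"])
for c,pts in dict(top=dict(vials=(320,157),rack=(437,224),beaker=(204,246)),scene=dict(white=(298,186),amber=(283,184))).items():
    a=cv2.imread(f"pics/{c}0.png"); b=imaging.camera(c); cv2.imwrite(f"pics/{c}F.png",b); d=cv2.absdiff(a,b)
    for n,(x,y) in pts.items(): print(c,n,d[y-9:y+9,x-9:x+9].mean().round(1))
t=cv2.imread("pics/topF.png");ti=imaging.camera_info("top");h=cv2.cvtColor(t,cv2.COLOR_BGR2HSV)
m=((h[...,0]>92)&(h[...,0]<112)&(h[...,1]>80)); m[:165]=0;m[215:]=0;m[:,:255]=0;m[:,310:]=0
p=np.argwhere(m)[:,::-1]; print(len(p),p.mean(0) if len(p) else 0,onplane(ti,p.mean(0),.12) if len(p) else 0)
```

```text
48.225 [ 0.5015 -0.203   0.2078] [ 1.1198  0.7657 -0.8852]
top vials 0.8
top rack 0.7
top beaker 0.6
scene white 1.4
scene amber 1.1
62 [279.5968 186.1774] [[0.5827 0.1088 0.12  ]]
```

All is in place; handing in.

```bash
python3 -c "
from station import ctrl
print(ctrl.hand_in())"
```

```text
the job is handed in; nothing more can be done
None
```

The heating block is seated in the shaker's well with its grooved side to the control panel, and everything I could check says the latch has caught. I handed it in at about 48 s of the 72 s allowed.

- **Standing it up:** I gripped the block across its ends near the handle and let it swing. I then dragged it over its lower edge on the bench until it stood upright, and let go. The first try slipped out of a light grip and the block fell back flat from a few centimetres. Later closures missed it until I found out why.
- **Fingertip mismatch:** the fingertips met the block about 35 mm higher than the stated tool frame implies, going by touch and sight. I used the measured value from then on. Finding this meant pressing the closed fingers onto the lying block once, with about 28 N.
- **Fitting it:** I lifted the block by its handle and measured the dowels in the wrist picture. The plate was off by about +0.6 mm in x and +1.5 mm in y. The block went over the dowels at the first attempt, so no search was needed. The latch then pushed back with about 8 N before giving way at the bottom.

**Last checks**
- Pressed down, the block stopped at seat height, to within 1 mm, with about 18 N on it.
- Pulled up, it resisted with about 19 N after 1.5 mm, so I take the latch as caught; I did not see it directly.
- After release, the handle stands within 1 mm of the expected place.
- The vials, tip rack and beaker look unchanged in the before and after pictures. A first top view of the vials differed only because the arm was in the way, and it matched once the arm had moved off.

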